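# Refit and lift the sleeving caddy

### The job

The paper sheet under the sleeving caddy is to be changed. Pick up the toppled glue stick and stand it, cap up and fully down, in the wide round bore of the caddy's holder block and let it go; then swing the caddy's folded handle up, take the caddy by the handle grip, lift it at least 10 cm clear of the table and finish while still holding it there, level and still, with the glue stick and the bundle of paper blanks in their places. Leave the other things on the table where they are.

Things in the scene. Friction and masses are not known exactly. Their poses are not given: they have to be found in the camera images.
- stick_mid (a point): Middle of the loose glue stick, half-way along its axis: a plain cylinder 27 mm in diameter and 97 mm long, 0.035 kg, orange band round the lower middle, a long white cap (upper third) at one end and only a short white foot at the other. At the start it lies on its side on the table, free to roll. Its z axis runs along the stick from the foot to the cap.
- caddy: Sleeving caddy: loose open plywood tray 130 mm (its x) by 158 mm (its y), about 0.5 kg; origin at the centre of its underside, z up. Side walls are 34 mm high; the end plates (y = +-75 mm) rise near the middle to 84 mm and carry the handle's pivots. On the -x side is a wooden holder block, x -59 to -19 mm, top 48 mm up; the rest is a flat compartment with the blanks.
- holder_mouth (a point): Centre of the mouth of the wide bore in the top of the holder block, at (-39, 45, 48) mm in the caddy: 31 mm in diameter, 34 mm deep, flat floor, edge chamfered 2 mm. Axes as the caddy's. With the glue stick fully down its middle is 14.5 mm above this point. The block also has two 10 mm bores at y = -18 and -50 mm; in the last stands a pencil, its top 154 mm above the underside.
- caddy_pivot (a point): Middle of the handle's pivot axis, at (-11, 0, 62) mm in the caddy, over its balance line. Axes as the caddy's; the handle swings about its y axis.
- bail (a joint): Angle of the caddy's handle, a U of 5 mm steel wire, arms outside the end plates: 0 is folded down level towards the caddy's +x side, 1.57 straight up, stop at 1.66. The pivots have friction (0.045 N m), so it stays where it is left.
- grip_mid (a point): Middle of the handle's dark wooden grip: a round sleeve 20 mm in diameter, 82 mm long, parallel to the caddy's y axis, 118 mm from the pivot axis. It turns freely on the wire, so only its position and y axis are of use. Held here in the middle with the handle straight up, the caddy hangs about level.
- blanks_mid (a point): Middle of the bundle of white paper sleeve blanks, 130 x 66 x 21 mm, 0.13 kg, lying loose in the caddy's flat compartment; it stays there.
- tray_floor (a point): Centre of the floor of the caddy's flat compartment, 6 mm above the caddy's underside. Axes as the caddy's.
- scissors: Bystander: loose scissors with orange bows, 201 mm long, flat on the table near the front; origin on the underside near their middle.
- soap_triple_13: Bystander: loose wrapped stack of three soap bars, about 84 x 73 x 80 mm, well behind the glue stick; origin at the centre of its underside.
- soap_pack_22: Bystander: loose wrapped single soap bar, about 81 x 68 x 27 mm, left of the caddy; origin at the centre of its underside.
Things that resemble listed ones, but are neither listed nor needed, are in the scene too. What is shaped like the part that bears stick_mid but red or yellow is not meant.

How it is judged (in metres and radians):
On the way, in this order (a step that is already met when the one before it is completed fails the run):
1. the glue stick stands cap up and fully down in the wide bore, let go, while the caddy still stands on the table (horizontal distance between stick_mid and holder_mouth below 0.008 m and z of stick_mid in the frame of caddy below 0.068 m and angle between stick_mid's own z axis and vertical below 0.15 rad and contact force between the fingers and stick below 0.1 N and height (world z) of caddy below 0.01 m), for 0.2 s.
2. the handle has been swung up and the caddy is lifted clear of the table by it (value of joint bail above 1.2 rad and height (world z) of caddy above 0.05 m and contact force between the fingers and grip above 2 N), for 0.2 s.
At the end, for the whole second after the job is handed in: Caddy held by its grip, underside over 100 mm above the table, tilt under 0.14 rad, still (30 mm/s, 0.2 rad/s), handle over 1.3 rad, nothing else carrying it; glue stick cap up and fully down in the bore (within 0.15 rad, middle under 68 mm above the underside), untouched; blanks in their place (height (world z) of caddy above 0.1 m and angle between caddy's own z axis and vertical below 0.14 rad and linear speed of caddy below 0.03 m/s and angular speed of caddy below 0.2 rad/s and value of joint bail above 1.3 rad and contact force between the fingers and grip above 2 N and contact force between caddy and soap_triple_13 below 0.2 N and distance between stick_mid and holder_mouth below 0.022 m and z of stick_mid in the frame of caddy below 0.068 m and angle between the z axis of stick_mid and the z axis of caddy, either way round below 0.15 rad and angle between stick_mid's own z axis and vertical below 0.3 rad and distance between blanks_mid and tray_floor below 0.03 m and contact force between the fingers and stick below 0.1 N); the arm keeps its last pose, push and grip.
It fails at once if a bystander is pushed more than 30 mm away (distance of any of scissors, soap_triple_13, soap_pack_22 from where it was at the start of the episode above 0.03 m).
It fails at once if the caddy is tipped over far (more than 0.6 rad) (angle between caddy's own z axis and vertical above 0.6 rad).
It also fails if it takes over 70 s, if anything falls off the work surface, if the arm or the gripper's body presses on something with over 40 N, if the wrist force passes 120 N, or if a joint passes its speed limit or range.

### The arm

A 6-joint arm with a two-finger parallel gripper is mounted at the origin on a cart in front of the work surface, level with it; the furniture and walls round the work are solid. World frame = base frame: x ahead of the robot, y to its left, z up, the work surface at z = 0. Lengths are in m, angles in degrees, forces in N, time in s.
With the tool pointing down it reaches from about 0.375 to 0.9 m from the base axis. Payload 3.1 kg.
Tool frame: the origin (TCP) lies where the fingers leave the gripper's body, on its centre line; the fingertips stand bot.tips_ahead ahead of it and the grasp point (between the pads) lies 51 mm ahead of it (bot.tips_ahead is the distance from the TCP to the fingertips, in m); z points along the fingers, x is the direction in which the jaws open and shut, and the axes are right-handed (so a half turn about z gives the same grasp; the last joint's range is limited). The gripper opens to 87 mm and grips with 3 to 60 N. Pads are 19 mm wide; open, the fingers measure 117 mm over their backs; the gripper's body (75 mm by 190 mm) begins 51 mm behind the grasp point.
Start: joints at [55.204, 30.224, 82.088, -0, 67.689, -10.227], TCP at [0.26, 0.568, 0.292] pointing down, gripper open.
Joint ranges: [-176.69, 176.69], [-43.24, 126.21], [12.49, 139.97], [-82, 262], [0, 151.66], [-163.58, 163.58]. Speed limits (degrees/s): [159.86, 159.86, 180, 180, 180, 180].

### API

Orientations are given as a 3x3 rotation matrix whose columns are the frame's x, y, z axes.
In Python, from rig import bot, vision, nets gives the robot as it stands.
- The arm moves only by the tool play_rows, never from a script. Its argument "series" is a list of rows, each an object of numbers: "tx", "ty", "tz": the shift along the world's x, y, z as a fraction of full scale; "turn": the turn about the world's z as a fraction of full scale. A call has 1 to 10 rows; each row shifts and turns the commanded pose from where the row before left it; what a row does not reach is not made up. Full scale, the value 1, is 0.8 m for a shift and 60 degrees for a turn. A row lasts 1/10 s, in which the tool goes at most 50 mm and 8.59 degrees, less where a joint would pass 70% of its speed; a pose out of reach is approached as far as the arm can. A call with a number of a shift or a turn outside -1 to 1 is refused whole. A call with a gripper value outside its range is refused whole. "gripper" is the opening, from 0 (shut) to 1 (fully open), set as the call begins (left out, the last holds). The fingers move at their own pace and stop on an object; the grip force is fixed at half the most. Time passes only in rows, so rows that do not move let the fingers close. It gives the time, the measured TCP pose, the force and the opening at its end, in the units of the state.
- bot.read_state(): the state, without advancing time (a new reading comes with each control period).
- vision.capture(name): name is "side" or "top" or "wrist"; returns a dict with "pixels" (420x560x3 uint8, blue, green, red), "fx", "fy", "cx", "cy" (pixels), "extrinsics" (4x4, takes a point from camera to world coordinates). Camera axes: x right, y down, z forward; pixel columns grow to the right and rows downward; lengths in m; the calibration is good to about 2 mm. A picture is of the moment at which its call begins. There is no depth.
- bot.hand_in(): hands the job in, once; it reports no verdict.
Trained networks look in a picture, given as the dict that the camera call returned (one of the last four; its "shot" number tells which), for a name from the list of things; names that differ only in an ending like _2 or _b are one class to them, and where a whole thing is asked for, a point or a joint stands for the part that bears it (a point fixed in the world has none). Each returns a list of dicts, best first, with "confidence" (0 to 1); they miss things now and then, are a little off and sometimes report something else, mostly with a low value. They report only what shows in the picture. A call takes as long as a camera call. They do not tell look-alikes from the thing itself.
- nets.look_for(picture, query): "at" ([column, row] as shares, 0 to 1, of the picture: columns of its width, rows of its height, amid what is visible of it).
- nets.masks_of(picture, query): "region" (420x560 bool, what is visible of it) and "at" ([column, row] as shares, 0 to 1, of the picture: columns of its width, rows of its height, amid what is visible of it).
The state is a dict: "time_s": time; "joint_positions": joint angles; "qvel": joint speeds; "tau": joint torques, N m; "position": TCP position; "tcp_rot": TCP orientation; "force": force on the tool from outside, world axes, zero at the start; "moment": the same for the moment, N m; "opening": opening from 0.0 (shut) to 1.0 (fully open).
Only numpy, scipy, OpenCV 4.12 (cv2) and the standard library are available. Lean on these libraries where they do the work, as an engineer would, in place of code of your own. Each camera call takes 0.05 s, during which the arm holds its last target.

## Working session

There is one attempt and no reset: what is moved stays moved. The work goes in short steps, Python scripts to look and compute and a tool call to move; the robot and the scene stay as the last step left them, time stands still between calls to the robot, and variables do not carry over. Pictures are saved under pics/ and viewed, and the job is handed in when it is done.

Besides the shell and the picture viewer there is one more tool, called after "Emit:" in YAML: its name, and indented under it one key for each argument. play_rows: Moves the arm, as the interface text tells. Shift numbers are shares of 0.8 m and turn numbers shares of 60 degrees, none past 1 either way. Its arguments: {"type":"object","properties":{"series":{"type":"array"},"gripper":{"type":"number"}},"required":["series"]}

```bash
ls; mkdir -p pics; python3 - <<'E'
from rig import bot,vision,nets
import cv2
s=bot.read_state();print(s, bot.tips_ahead)
for n in ["side","top","wrist"]:
    p=vision.capture(n);cv2.imwrite(f"pics/{n}0.png",p["pixels"]);print(n,p["fx"],p["cx"],p["cy"],p["extrinsics"].tolist() if hasattr(p["extrinsics"],'tolist') else p["extrinsics"])
    for q in (["stick_mid","caddy","grip_mid","holder_mouth"] if n!="wrist" else []):
        print(n,q,[(round(r["confidence"],2),[round(r["at"][0]*560),round(r["at"][1]*420)]) for r in nets.look_for(p,q)])
E
```

```text
pics
{'time_s': 0.0, 'joint_positions': array([ 5.52066687e+01,  3.02790316e+01,  8.21565536e+01, -6.70181248e-04,
        6.76896993e+01, -1.02248353e+01]), 'qvel': array([ 0.00416578,  0.02730321, -0.02255207,  0.01234809,  0.05550546,
        0.05818395]), 'tau': array([-3.95502966e-04, -4.40042818e+01, -1.76591384e+01,  6.32872316e-02,
        5.82536578e-02, -1.86312177e-04]), 'position': array([0.25947318, 0.56794719, 0.29126985]), 'tcp_rot': array([[ 4.15775404e-01,  9.09466480e-01, -1.23884062e-03],
       [ 9.09464774e-01, -4.15777078e-01, -1.80186492e-03],
       [-2.15381727e-03, -3.77510787e-04, -9.99997609e-01]]), 'force': array([-0.01927946,  0.07986885, -0.92453409]), 'moment': array([-0.03141616, -0.01538272,  0.01885889]), 'opening': 0.9948689632785304} 0.0697
side 502.2349404488021 283.2385972262384 211.47747427470696 [[0.9985638565296169, 0.010192156326263703, -0.05259604911131619, 0.6214908586802596], [0.05267299495172131, -0.36611199887468715, 0.9290788771050587, -1.2432173272314], [-0.009786727518170892, -0.9305149779715541, -0.36612306091679475, 0.6169540848739
[... 410 characters left out ...]
4239739468, 0.16219064299216535], [0.007425828410348259, -0.06656245278144246, -0.9977546276275234, 1.667840115251849], [0.0, 0.0, 0.0, 1.0]]
top stick_mid [(0.69, [323, 199]), (0.69, [400, 169]), (0.64, [310, 253]), (0.24, [360, 283])]
top caddy [(0.75, [234, 246])]
top grip_mid [(0.58, [233, 202])]
top holder_mouth [(0.57, [233, 243]), (0.52, [163, 211])]
wrist 376.55534138547455 278.2902754215982 209.35291523949522 [[0.4153097935365986, 0.8661159148474528, 0.2781384501296919, 0.18239554090573282], [0.9096800386013277, -0.3954031460955351, -0.12703770868540945, 0.6032130391110078], [-5.256304677133113e-05, 0.3057770006159916, -0.9521031578203135, 0.38421647537799924], [0.0, 0.0, 0.0, 1.0]]
```

View pics/side0.png

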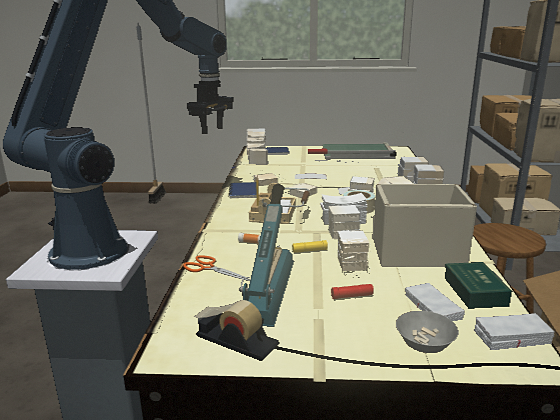

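View pics/top0.png

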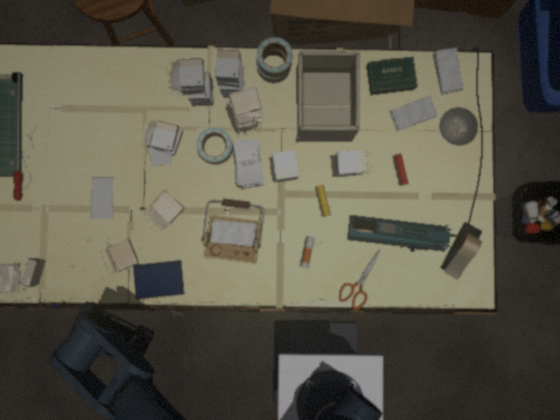

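View pics/wrist0.png

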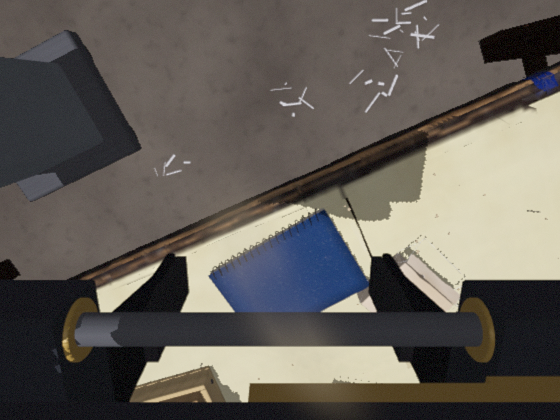

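```bash
cat > h.py <<'E'
import numpy as np,cv2
def ray(p,u,v):
    E=np.array(p["extrinsics"]);d=E[:3,:3]@np.array([(u-p["cx"])/p["fx"],(v-p["cy"])/p["fy"],1]);return E[:3,3],d
def at_z(p,u,v,z):
    o,d=ray(p,u,v);return o+d*(z-o[2])/d[2]
def proj(p,X):
    E=np.array(p["extrinsics"]);q=E[:3,:3].T@(np.array(X)-E[:3,3]);return np.array([p["fx"]*q[0]/q[2]+p["cx"],p["fy"]*q[1]/q[2]+p["cy"]])
def tri(rs):
    A=np.zeros((3,3));b=np.zeros(3)
    for o,d in rs:
        d=d/np.linalg.norm(d);M=np.eye(3)-np.outer(d,d);A+=M;b+=M@o
    return np.linalg.solve(A,b)
E
python3 - <<'E'
from rig import bot,vision,nets
from h import *
p=vision.capture("top");im=p["pixels"]
a=cv2.resize(im[185:275,190:330],None,fx=5.6,fy=5.6,interpolation=cv2.INTER_CUBIC);cv2.imwrite("pics/topc.png",a)
s=vision.capture("side");im2=s["pixels"]
a=cv2.resize(im2[170:280,180:320],None,fx=5.4,fy=5.4,interpolation=cv2.INTER_CUBIC);cv2.imwrite("pics/sidec.png",a)
for u,v in [(310,253),(323,199),(400,169)]: print(at_z(p,u,v,.0135))
for m in nets.masks_of(p,"stick_mid"):
    r=m["region"];ys,xs=np.nonzero(r);pts=np.c_[xs,ys].astype(np.float32)
    print(m["confidence"],len(xs),xs.min(),xs.max(),ys.min(),ys.max(),cv2.minAreaRect(pts))
for m in nets.masks_of(s,"stick_mid"):
    r=m["region"];ys,xs=np.nonzero(r);pts=np.c_[xs,ys].astype(np.float32)
    print(m["confidence"],len(xs),xs.min(),xs.max(),ys.min(),ys.max(),cv2.minAreaRect(pts))
E
```

```text
[0.45787361 0.06569706 0.0135    ]
[0.62473663 0.02737851 0.0135    ]
[ 0.72178738 -0.21065211  0.0135    ]
0.82 275 316 329 185 216 ((322.5858459472656, 200.3605194091797), (32.00995635986328, 8.9405517578125), 76.60750579833984)
0.72 289 301 314 236 267 ((306.88238525390625, 251.4705810546875), (9.701424598693848, 31.529630661010742), 14.03624439239502)
0.61 231 394 407 154 184 ((400.6470947265625, 169.0882568359375), (31.044557571411133, 8.00367546081543), 75.96376037597656)
0.73 492 331 373 284 299 ((351.9549255371094, 291.004150390625), (13.037147521972656, 42.461265563964844), 84.80557250976562)
0.57 280 293 327 241 251 ((310.0047912597656, 246.0596160888672), (8.333377838134766, 34.37018966674805), 85.42607879638672)
0.55 1018 249 309 179 223 ((278.5384826660156, 205.3076934814453), (55.696983337402344, 43.537784576416016), 11.309932708740234)
0.45 168 238 259 234 242 ((248.5, 238.0), (8.0, 21.0), 90.0)
```

View pics/topc.png

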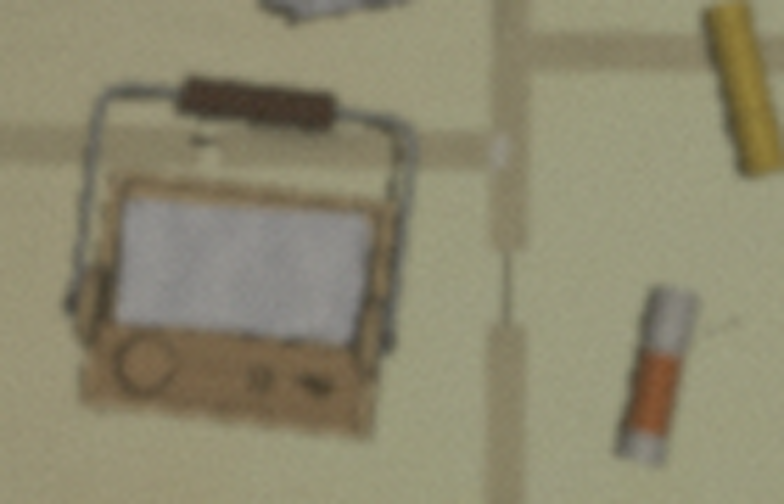

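View pics/sidec.png

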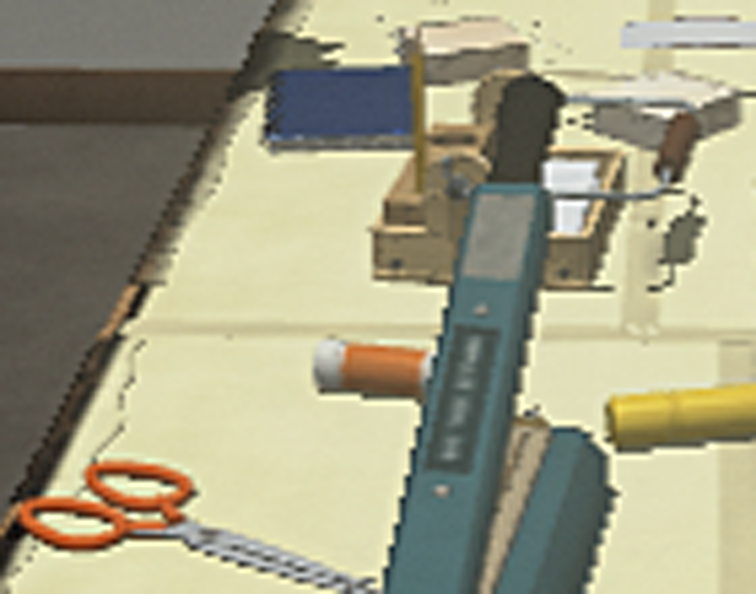

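```bash
python3 - <<'E'
from rig import bot,vision,nets
from h import *
p=vision.capture("top")
# crop points
c=lambda x,y:(190+x/5.6-.4,185+y/5.6-.4)
cap=at_z(p,*c(676,292),.0135);foot=at_z(p,*c(641,458),.0135)
print(cap,foot,np.linalg.norm(cap-foot),(cap+foot)/2,np.degrees(np.arctan2(cap[1]-foot[1],cap[0]-foot[0])))
for m in nets.masks_of(p,"stick_mid"):
    r=m["region"];ys,xs=np.nonzero(r)
    if abs(xs.mean()-308)>6: continue
    c0=at_z(p,xs.mean(),ys.mean(),.0135);print("mask c",c0)
    W=np.array([at_z(p,x,y,.0135)[:2] for x,y in zip(xs,ys)]);w,v=np.linalg.eigh(np.cov(W.T));print(v[:,1],np.degrees(np.arctan2(v[1,1],v[0,1])),np.sqrt(12*w))
# caddy pts
for n,pt,z in [("mouth",(146,362),.048),("gripL",(188,97),.062),("gripR",(332,110),.062),("pivL",(72,303),.062),("pivR",(390,345),.062),("cornNL",(82,400),.034),("cornNR",(373,433),.034),("mid",(258,385),.048)]:
    print(n,at_z(p,*c(*pt),z))
s=bot.read_state();R=s["tcp_rot"];print("yaw x",np.degrees(np.arctan2(R[1,0],R[0,0])))
E
```

```text
[0.50770767 0.0652753  0.0135    ] [0.416746   0.08341895 0.0135    ] 0.09275352240412219 [0.46222683 0.07434713 0.0135    ] -11.280445188905052
mask c [0.46120772 0.07513408 0.0135    ]
[-0.98465848  0.17449263] 169.95086622867055 [0.0265633  0.09679366]
mouth [0.46500889 0.35078462 0.048     ]
gripL [0.60649188 0.32993513 0.062     ]
gripR [0.60067601 0.25294838 0.062     ]
pivL [0.49565528 0.38914939 0.062     ]
pivR [0.47580172 0.2198308  0.062     ]
cornNL [0.44413301 0.38645165 0.034     ]
cornNR [0.42861561 0.22919003 0.034     ]
mid [0.45357996 0.29060599 0.048     ]
yaw x 65.43202244965131
```

```bash
python3 - <<'E'
from rig import bot,vision,nets
from h import *
t=vision.capture("top");s=vision.capture("side")
for a,b in [((349,228),(277,186)),((349,222),(277,186)),((349,236),(277,186))]:
    X=tri([ray(t,*a),ray(s,*b)]);print(X,proj(t,X),proj(s,X))
a=cv2.resize(t["pixels"][180:320,290:490],None,fx=4,fy=4,interpolation=cv2.INTER_CUBIC);cv2.imwrite("pics/topst.png",a)
E
```

```text
[ 0.53210224 -0.02778771  0.20744279] [348.86239044 226.05581436] [274.93278174 186.11345249]
[ 0.54027073 -0.0282252   0.20815736] [349.07595208 223.04110395] [278.10749162 185.92672456]
[ 0.52120526 -0.02721926  0.20679416] [348.59770581 230.07168625] [270.70337946 186.25100554]
```

View pics/topst.png

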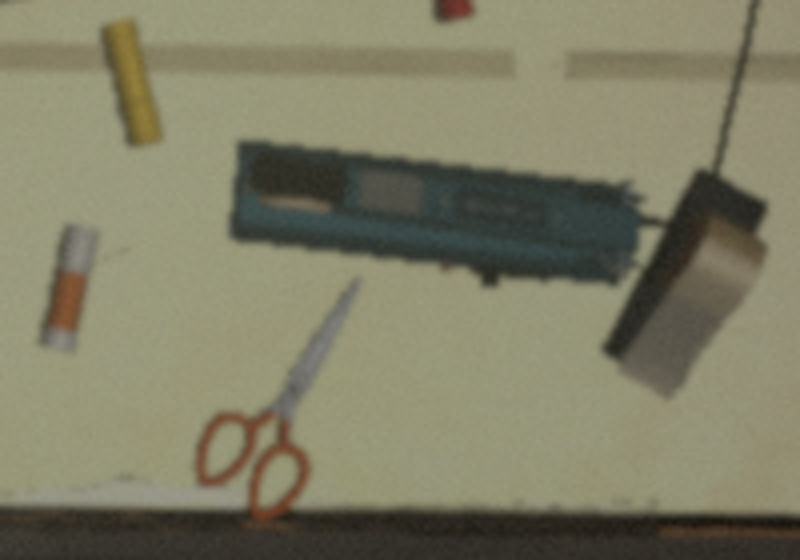

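Emit:
play_rows:
  series:
    - {"tx": 0.022, "ty": -0.05, "turn": 0.024}
    - {"tx": 0.022, "ty": -0.05, "turn": 0.024}
    - {"tx": 0.022, "ty": -0.05, "turn": 0.024}
    - {"tx": 0.022, "ty": -0.05, "turn": 0.024}
    - {"tx": 0.022, "ty": -0.05, "turn": 0.024}
    - {"tx": 0.022, "ty": -0.05, "turn": 0.024}
    - {"tx": 0.022, "ty": -0.05, "turn": 0.024}
    - {"tx": 0.022, "ty": -0.05, "turn": 0.024}
    - {"tx": 0.022, "ty": -0.05, "turn": 0.024}
    - {"tx": 0.022, "ty": -0.05, "turn": 0.024}
  gripper: 1

```text
invalid input
```

Emit:
play_rows:
  series:
    - {"tx": 0.022, "ty": -0.05, "tz": 0, "turn": 0.024}
    - {"tx": 0.022, "ty": -0.05, "tz": 0, "turn": 0.024}
    - {"tx": 0.022, "ty": -0.05, "tz": 0, "turn": 0.024}
    - {"tx": 0.022, "ty": -0.05, "tz": 0, "turn": 0.024}
    - {"tx": 0.022, "ty": -0.05, "tz": 0, "turn": 0.024}
    - {"tx": 0.022, "ty": -0.05, "tz": 0, "turn": 0.024}
    - {"tx": 0.022, "ty": -0.05, "tz": 0, "turn": 0.024}
    - {"tx": 0.022, "ty": -0.05, "tz": 0, "turn": 0.024}
    - {"tx": 0.022, "ty": -0.05, "tz": 0, "turn": 0.024}
    - {"tx": 0.022, "ty": -0.05, "tz": 0, "turn": 0.024}

```text
time_s: 1.95
position: [0.4364, 0.1668, 0.2926]
tcp_rot: [[0.175, 0.984, 0.001], [0.984, -0.175, 0.0], [0.0, 0.001, -1.0]]
force: [1.5, 0.4, 0.2]
opening: 1.001
```

Emit:
play_rows:
  series:
    - {"tx": 0.0115, "ty": -0.0294, "tz": 0, "turn": 0}
    - {"tx": 0.0115, "ty": -0.0294, "tz": 0, "turn": 0}
    - {"tx": 0.0115, "ty": -0.0294, "tz": 0, "turn": 0}
    - {"tx": 0.0115, "ty": -0.0294, "tz": 0, "turn": 0}
    - {"tx": 0, "ty": 0, "tz": -0.05, "turn": 0}
    - {"tx": 0, "ty": 0, "tz": -0.05, "turn": 0}
    - {"tx": 0, "ty": 0, "tz": -0.05, "turn": 0}
    - {"tx": 0, "ty": 0, "tz": 0, "turn": 0}

```text
time_s: 2.75
position: [0.4698, 0.0743, 0.1682]
tcp_rot: [[0.177, 0.984, -0.011], [0.984, -0.177, 0.001], [-0.001, -0.011, -1.0]]
force: [0.2, 0.0, 0.8]
opening: 1.003
```

```bash
python3 - <<'E'
from rig import bot,vision,nets
from h import *
p=vision.capture("wrist");cv2.imwrite("pics/w1.png",p["pixels"]);print(bot.read_state()["position"])
E
```

```text
[0.47130149 0.07433146 0.17057772]
```

View pics/w1.png

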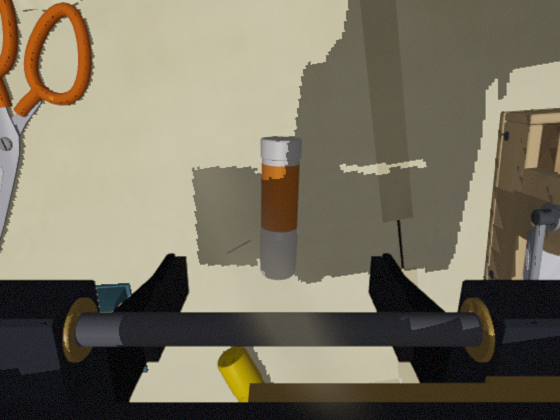

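```bash
python3 - <<'E'
from rig import bot,vision,nets
from h import *
p=vision.capture("wrist")
for q in [(279,205),(278,278),(281,137),(279,232)]: print(q,at_z(p,*q,.0135))
print(bot.read_state()["position"])
E
```

```text
(279, 205) [0.46233122 0.07592961 0.0135    ]
(278, 278) [0.51752769 0.06532899 0.0135    ]
(281, 137) [0.41674752 0.08539694 0.0135    ]
(279, 232) [0.48199319 0.07242019 0.0135    ]
[0.47269947 0.0743284  0.17231183]
```

Emit:
play_rows:
  series:
    - {"tx": 0, "ty": 0, "tz": -0.04, "turn": 0}
    - {"tx": 0, "ty": 0, "tz": -0.04, "turn": 0}
    - {"tx": 0, "ty": 0, "tz": -0.03, "turn": 0}
    - {"tx": 0, "ty": 0, "tz": 0, "turn": 0}
    - {"tx": 0, "ty": 0, "tz": 0, "turn": 0}

```text
time_s: 3.35
position: [0.474, 0.0744, 0.086]
tcp_rot: [[0.176, 0.984, 0.003], [0.984, -0.176, -0.0], [0.0, 0.003, -1.0]]
force: [-0.6, 0.1, -0.4]
opening: 1.001
```

Emit:
play_rows:
  series:
    - {"tx": 0, "ty": 0, "tz": -0.015, "turn": 0}
    - {"tx": 0, "ty": 0, "tz": 0, "turn": 0}

```text
time_s: 3.55
position: [0.4732, 0.0743, 0.0728]
tcp_rot: [[0.176, 0.984, 0.002], [0.984, -0.176, -0.0], [0.0, 0.002, -1.0]]
force: [-0.8, 0.7, -0.4]
opening: 1.002
```

Emit:
play_rows:
  series:
    - {"tx": 0, "ty": 0, "tz": 0, "turn": 0}
    - {"tx": 0, "ty": 0, "tz": 0, "turn": 0}
    - {"tx": 0, "ty": 0, "tz": 0, "turn": 0}
    - {"tx": 0, "ty": 0, "tz": 0, "turn": 0}
    - {"tx": 0, "ty": 0, "tz": 0, "turn": 0}
  gripper: 0

```text
time_s: 4.05
position: [0.4726, 0.0743, 0.0723]
tcp_rot: [[0.177, 0.984, 0.0], [0.984, -0.177, -0.0], [-0.0, 0.0, -1.0]]
force: [-0.8, -0.4, -0.2]
opening: 0.633
```

Emit:
play_rows:
  series:
    - {"tx": 0, "ty": 0, "tz": 0, "turn": 0}
    - {"tx": 0, "ty": 0, "tz": 0, "turn": 0}
    - {"tx": 0, "ty": 0, "tz": 0, "turn": 0}
    - {"tx": 0, "ty": 0, "tz": 0, "turn": 0}
    - {"tx": 0, "ty": 0, "tz": 0, "turn": 0}
    - {"tx": 0, "ty": 0, "tz": 0, "turn": 0}
    - {"tx": 0, "ty": 0, "tz": 0.03, "turn": 0}
    - {"tx": 0, "ty": 0, "tz": 0.03, "turn": 0}
    - {"tx": 0, "ty": 0, "tz": 0.03, "turn": 0}
    - {"tx": 0, "ty": 0, "tz": 0, "turn": 0}

```text
time_s: 5.05
position: [0.474, 0.0743, 0.1466]
tcp_rot: [[0.176, 0.984, 0.006], [0.984, -0.176, -0.0], [0.001, 0.006, -1.0]]
force: [-0.2, 0.0, -0.7]
opening: 0.305
```

```bash
python3 - <<'E'
from rig import bot,vision,nets
from h import *
p=vision.capture("wrist");cv2.imwrite("pics/w2.png",p["pixels"]);
p=vision.capture("side");cv2.imwrite("pics/s2.png",cv2.resize(p["pixels"][130:300,180:400],None,fx=3.5,fy=3.5))
E
```

```text
(no output)
```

View pics/w2.png

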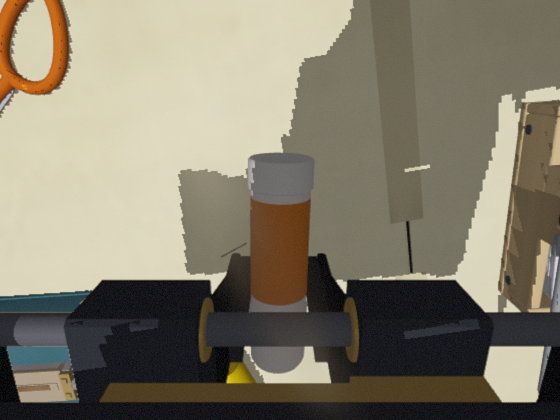

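View pics/s2.png

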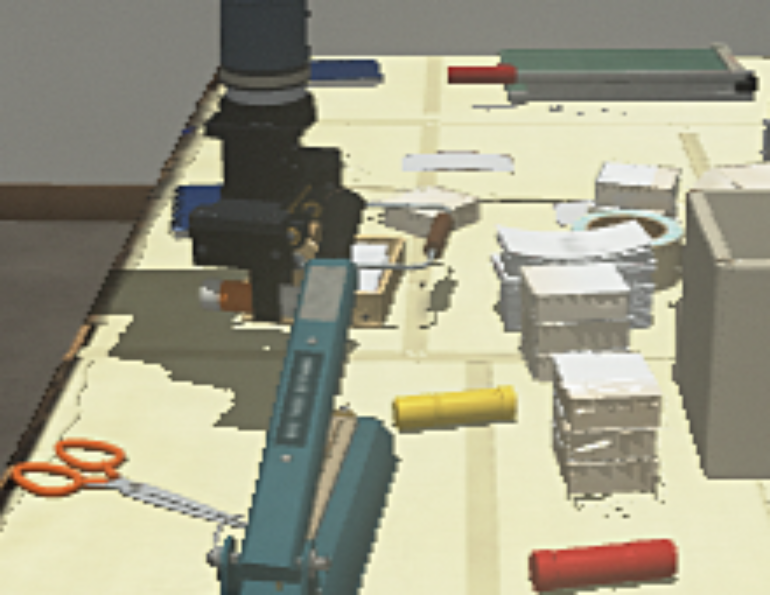

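Emit:
play_rows:
  series:
    - {"tx": -0.002, "ty": 0.005, "tz": 0, "turn": -0.131}
    - {"tx": -0.002, "ty": 0.005, "tz": 0, "turn": -0.131}
    - {"tx": -0.002, "ty": 0.005, "tz": 0, "turn": -0.131}
    - {"tx": -0.002, "ty": 0.005, "tz": 0, "turn": -0.131}
    - {"tx": -0.002, "ty": 0.005, "tz": 0, "turn": -0.131}
    - {"tx": -0.002, "ty": 0.005, "tz": 0, "turn": -0.131}
    - {"tx": -0.002, "ty": 0.005, "tz": 0, "turn": -0.131}
    - {"tx": -0.002, "ty": 0.005, "tz": 0, "turn": -0.131}
    - {"tx": -0.002, "ty": 0.005, "tz": 0, "turn": -0.131}
    - {"tx": 0, "ty": 0, "tz": 0, "turn": -0.131}

```text
time_s: 6.15
position: [0.457, 0.1107, 0.1429]
tcp_rot: [[1.0, 0.016, -0.003], [0.016, -1.0, 0.0], [-0.003, -0.0, -1.0]]
force: [0.2, -0.1, -0.8]
opening: 0.3
```

Emit:
play_rows:
  series:
    - {"tx": 0, "ty": 0, "tz": 0, "turn": -0.131}
    - {"tx": 0, "ty": 0, "tz": -0.03, "turn": 0}
    - {"tx": 0, "ty": 0, "tz": -0.03, "turn": 0}
    - {"tx": 0, "ty": 0, "tz": -0.028, "turn": 0}
    - {"tx": 0, "ty": 0, "tz": 0, "turn": 0}
    - {"tx": 0, "ty": 0, "tz": 0, "turn": 0}

```text
time_s: 6.75
position: [0.4572, 0.1103, 0.0723]
tcp_rot: [[0.993, -0.116, -0.004], [-0.116, -0.993, -0.0], [-0.004, 0.0, -1.0]]
force: [0.5, 0.0, 0.7]
opening: 0.301
```

Emit:
play_rows:
  series:
    - {"tx": 0, "ty": 0, "tz": 0, "turn": 0}
    - {"tx": 0, "ty": 0, "tz": 0, "turn": 0}
    - {"tx": 0, "ty": 0, "tz": 0, "turn": 0}
  gripper: 0.36

```text
time_s: 7.05
position: [0.4583, 0.1103, 0.0741]
tcp_rot: [[0.993, -0.115, 0.0], [-0.115, -0.993, 0.0], [0.0, -0.0, -1.0]]
force: [-0.7, -0.6, -0.0]
opening: 0.355
```

```bash
python3 - <<'E'
from rig import bot,vision,nets
from h import *
p=vision.capture("wrist");cv2.imwrite("pics/w3.png",p["pixels"]);
s=bot.read_state();print(s["opening"],s["joint_positions"],s["position"])
E
```

```text
0.3575574978778851 [-8.38605678e-02  4.18099144e+01  1.12632944e+02 -9.99529810e-04
  2.55234194e+01  6.54475415e+00] [0.45834543 0.11032749 0.0741118 ]
```

View pics/w3.png

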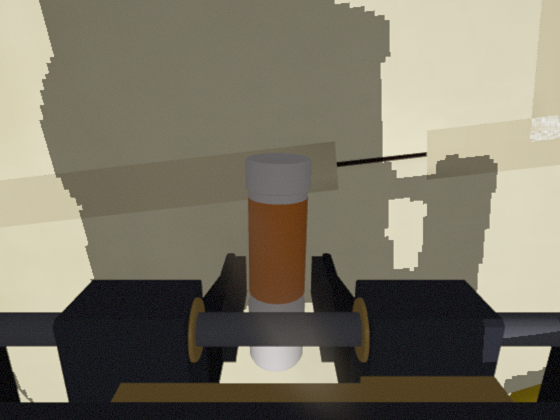

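Emit:
play_rows:
  series:
    - {"tx": -0.004, "ty": -0.031, "tz": 0, "turn": 0}
    - {"tx": 0, "ty": 0, "tz": 0, "turn": 0}

```text
time_s: 7.3
position: [0.4549, 0.0843, 0.0741]
tcp_rot: [[0.993, -0.117, 0.0], [-0.117, -0.993, -0.0], [0.0, 0.0, -1.0]]
force: [-0.2, 0.0, -0.7]
opening: 0.359
```

Emit:
play_rows:
  series:
    - {"tx": 0, "ty": 0, "tz": 0, "turn": 0}
    - {"tx": 0, "ty": 0, "tz": 0, "turn": 0}
    - {"tx": 0, "ty": 0, "tz": 0, "turn": 0}
    - {"tx": 0, "ty": 0, "tz": 0.025, "turn": 0}
    - {"tx": 0, "ty": 0, "tz": 0.025, "turn": 0}
    - {"tx": 0, "ty": 0, "tz": 0, "turn": 0}
  gripper: 0.295

```text
time_s: 7.9
position: [0.456, 0.086, 0.1155]
tcp_rot: [[0.993, -0.115, 0.004], [-0.115, -0.993, -0.0], [0.004, -0.0, -1.0]]
force: [0.6, 0.6, -1.8]
opening: 0.3
```

```bash
python3 - <<'E'
from rig import bot,vision,nets
from h import *
p=vision.capture("wrist");cv2.imwrite("pics/w4.png",p["pixels"]);
p=vision.capture("side");cv2.imwrite("pics/s4.png",cv2.resize(p["pixels"][130:300,180:400],None,fx=3.5,fy=3.5))
s=bot.read_state();print(s["opening"],s["joint_positions"],s["position"])
E
```

```text
0.2966632583626999 [-3.18098083e+00  3.66828764e+01  1.13151147e+02  2.96125755e-03
  3.01090003e+01  3.40877492e+00] [0.45514804 0.08588224 0.11399781]
```

View pics/w4.png

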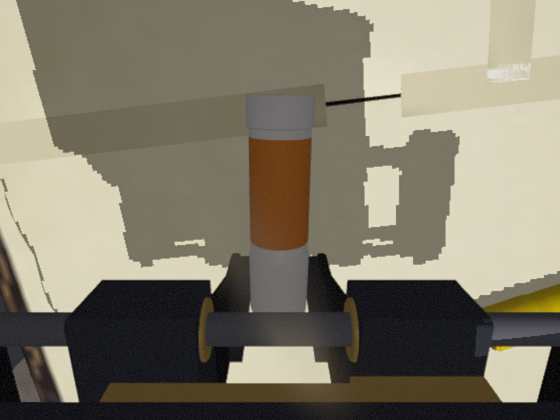

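View pics/s4.png

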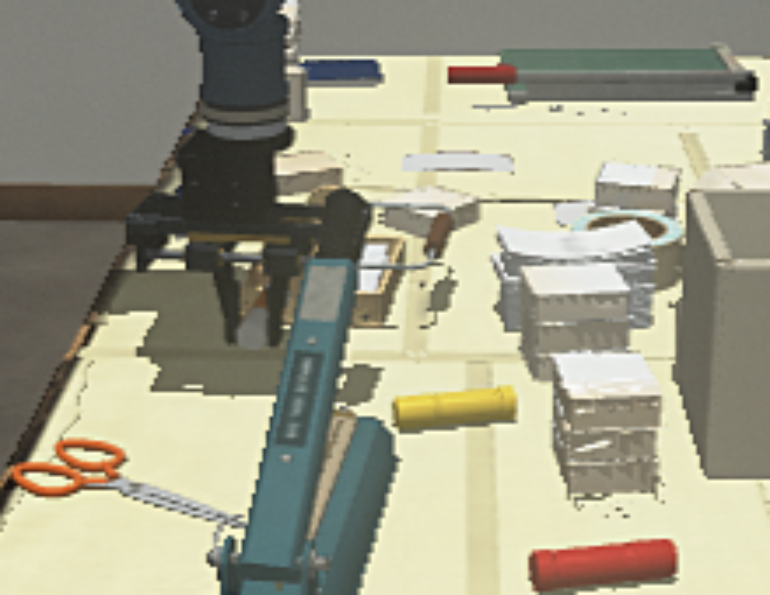

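Emit:
play_rows:
  series:
    - {"tx": 0, "ty": 0, "tz": 0, "turn": 0}
    - {"tx": 0, "ty": 0, "tz": 0, "turn": 0}
  gripper: 0.303

```text
time_s: 8.2
position: [0.4546, 0.0856, 0.1131]
tcp_rot: [[0.993, -0.115, -0.002], [-0.115, -0.993, 0.0], [-0.002, 0.0, -1.0]]
force: [-0.2, 0.4, 0.1]
opening: 0.305
```

```bash
python3 - <<'E'
from rig import bot,vision,nets
from h import *
p=vision.capture("wrist");cv2.imwrite("pics/w5.png",p["pixels"]);
s=bot.read_state();print(s["opening"],s["position"])
E
```

```text
0.30758405889939167 [0.45461317 0.08561357 0.11313149]
```

View pics/w5.png

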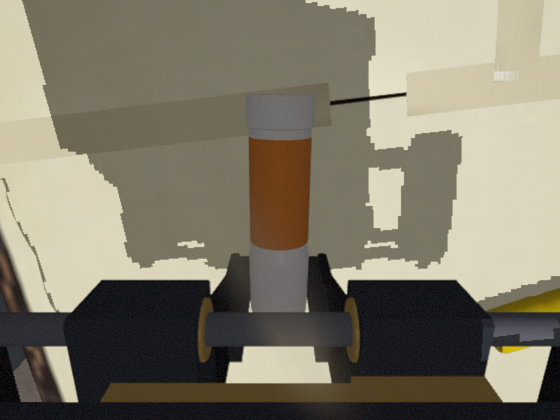

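Unchanged; loosen a touch more.

Emit:
play_rows:
  series:
    - {"tx": 0, "ty": 0, "tz": 0, "turn": 0}
    - {"tx": 0, "ty": 0, "tz": 0, "turn": 0}
  gripper: 0.307

```text
time_s: 8.45
position: [0.4549, 0.0855, 0.1135]
tcp_rot: [[0.993, -0.116, -0.001], [-0.116, -0.993, 0.0], [-0.001, 0.0, -1.0]]
force: [-0.2, 0.0, -0.3]
opening: 0.313
```

```bash
python3 - <<'E'
from rig import bot,vision,nets
from h import *
p=vision.capture("wrist");cv2.imwrite("pics/w6.png",p["pixels"][:300]);
s=bot.read_state();print(s["opening"],s["position"])
E
```

```text
0.30358531682637263 [0.45492384 0.08551734 0.11357875]
```

View pics/w6.png

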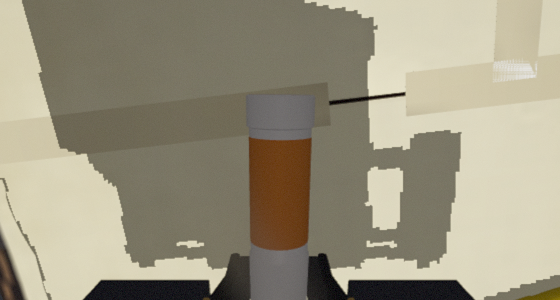

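Emit:
play_rows:
  series:
    - {"tx": 0, "ty": 0, "tz": 0, "turn": 0}
    - {"tx": 0, "ty": 0, "tz": 0, "turn": 0}
  gripper: 0.309

```text
time_s: 8.7
position: [0.455, 0.0855, 0.1138]
tcp_rot: [[0.993, -0.115, -0.0], [-0.115, -0.993, 0.0], [-0.0, -0.0, -1.0]]
force: [0.1, -0.2, 0.4]
opening: 0.311
```

```bash
cat > look.py <<'E'
import sys
from rig import bot,vision,nets
from h import *
p=vision.capture("wrist");cv2.imwrite("pics/%s.png"%sys.argv[1],p["pixels"][:330]);
s=bot.read_state();print(s["opening"],s["position"])
E
python3 look.py w7
```

```text
0.3079910889427703 [0.45504694 0.08548254 0.11386435]
```

View pics/w7.png

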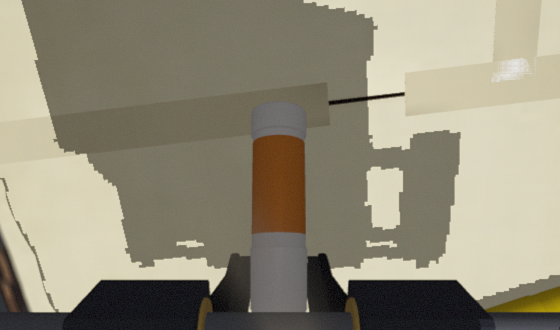

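Emit:
play_rows:
  series:
    - {"tx": 0, "ty": 0, "tz": 0, "turn": 0}
    - {"tx": 0, "ty": 0, "tz": 0, "turn": 0}

```text
time_s: 8.95
position: [0.455, 0.0855, 0.1139]
tcp_rot: [[0.993, -0.115, 0.0], [-0.115, -0.993, -0.0], [0.0, 0.0, -1.0]]
force: [0.9, 0.3, -0.4]
opening: 0.309
```

```bash
python3 look.py w8; python3 - <<'E'
from rig import bot,vision,nets
from h import *
p=vision.capture("side");cv2.imwrite("pics/s8.png",cv2.resize(p["pixels"][180:260,210:310],None,fx=7,fy=7,interpolation=cv2.INTER_CUBIC))
E
```

```text
0.3150149663547299 [0.45506245 0.08550427 0.11390968]
```

View pics/w8.png

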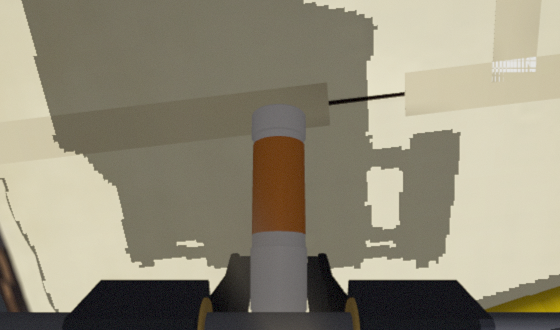

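View pics/s8.png

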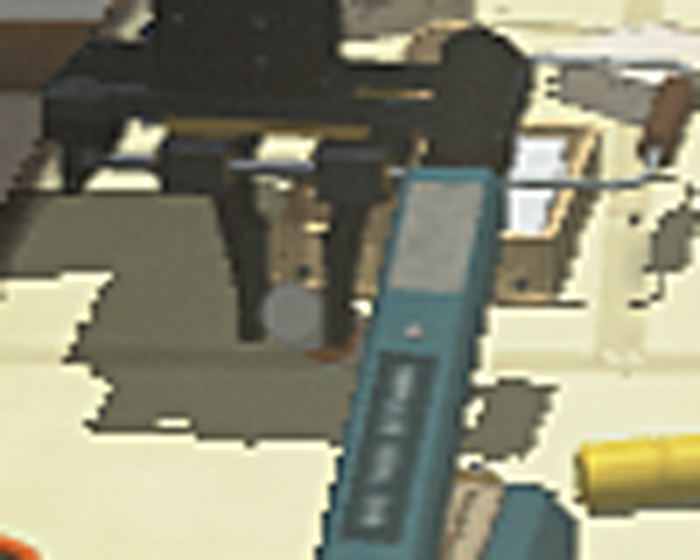

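Emit:
play_rows:
  series:
    - {"tx": 0, "ty": 0, "tz": 0.01, "turn": 0}
    - {"tx": 0, "ty": 0, "tz": 0.01, "turn": 0}
    - {"tx": 0, "ty": 0, "tz": 0.01, "turn": 0}
    - {"tx": 0, "ty": 0, "tz": 0.01, "turn": 0}
    - {"tx": 0, "ty": 0, "tz": 0, "turn": 0}
    - {"tx": 0, "ty": 0, "tz": 0, "turn": 0}

```text
time_s: 9.65
position: [0.4552, 0.0855, 0.1463]
tcp_rot: [[0.993, -0.115, 0.001], [-0.115, -0.993, -0.0], [0.001, -0.0, -1.0]]
force: [0.5, 0.2, -1.6]
opening: 0.312
```

```bash
python3 look.py w9
```

```text
0.3137388147194669 [0.45497133 0.08554693 0.14600031]
```

View pics/w9.png

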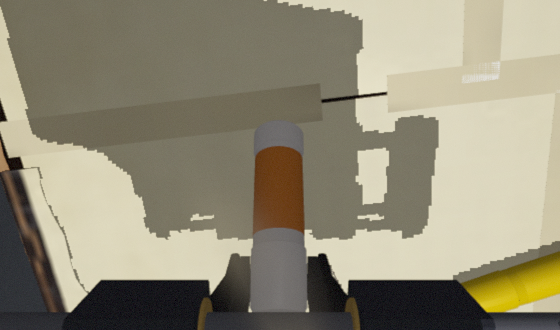

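Swinging nicely. Keep rising.

Emit:
play_rows:
  series:
    - {"tx": 0, "ty": 0, "tz": 0.01, "turn": 0}
    - {"tx": 0, "ty": 0, "tz": 0.01, "turn": 0}
    - {"tx": 0, "ty": 0, "tz": 0.01, "turn": 0}
    - {"tx": 0, "ty": 0, "tz": 0, "turn": 0}
    - {"tx": 0, "ty": 0, "tz": 0, "turn": 0}

```text
time_s: 10.2
position: [0.4552, 0.0855, 0.1703]
tcp_rot: [[0.993, -0.115, 0.001], [-0.115, -0.993, -0.0], [0.001, -0.0, -1.0]]
force: [-0.4, 0.7, -1.2]
opening: 0.312
```

```bash
python3 look.py w10
```

```text
0.30824497937121814 [0.45496369 0.08553896 0.16997744]
```

View pics/w10.png

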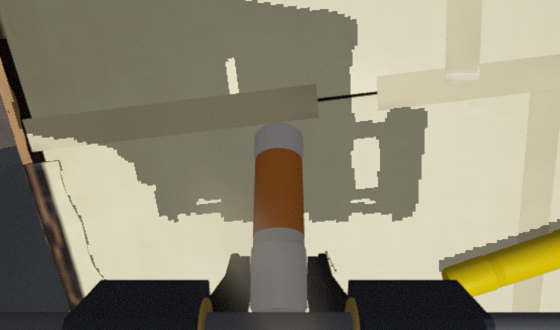

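Emit:
play_rows:
  series:
    - {"tx": 0, "ty": 0, "tz": 0, "turn": 0}
    - {"tx": 0, "ty": 0, "tz": 0, "turn": 0}
  gripper: 0.3095

```text
time_s: 10.45
position: [0.4549, 0.0855, 0.1696]
tcp_rot: [[0.993, -0.116, -0.001], [-0.116, -0.993, 0.0], [-0.001, 0.0, -1.0]]
force: [-0.1, -0.6, 0.0]
opening: 0.308
```

```bash
python3 look.py w11
```

```text
0.30790885144205826 [0.45487072 0.0855443  0.16959087]
```

View pics/w11.png

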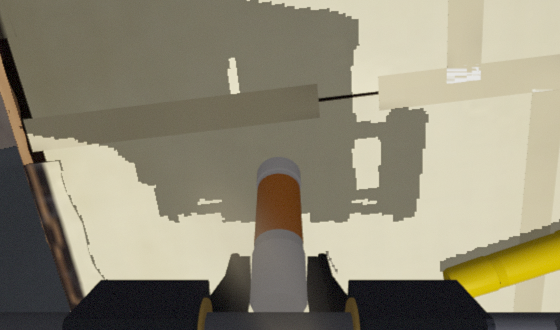

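Emit:
play_rows:
  series:
    - {"tx": 0, "ty": 0, "tz": 0, "turn": 0}
    - {"tx": 0, "ty": 0, "tz": 0, "turn": 0}
    - {"tx": 0, "ty": 0, "tz": 0, "turn": 0}

```text
time_s: 10.8
position: [0.455, 0.0855, 0.1698]
tcp_rot: [[0.993, -0.116, -0.0], [-0.116, -0.993, 0.0], [-0.0, -0.0, -1.0]]
force: [-0.4, 0.8, -0.6]
opening: 0.307
```

```bash
python3 look.py w12
```

```text
0.31328759264201395 [0.45501324 0.08553824 0.16979725]
```

View pics/w12.png

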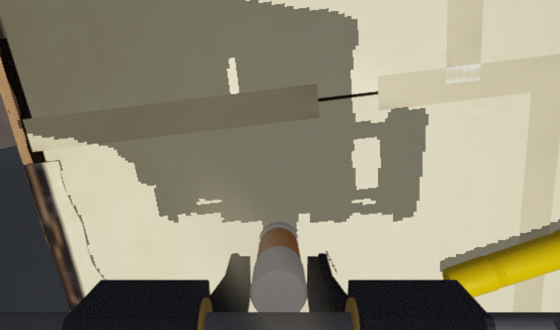

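Emit:
play_rows:
  series:
    - {"tx": 0, "ty": 0, "tz": 0, "turn": 0}
    - {"tx": 0, "ty": 0, "tz": 0, "turn": 0}
    - {"tx": 0, "ty": 0, "tz": 0, "turn": 0}

```text
time_s: 11.15
position: [0.455, 0.0855, 0.1698]
tcp_rot: [[0.993, -0.115, -0.0], [-0.115, -0.993, -0.0], [-0.0, 0.0, -1.0]]
force: [0.6, -0.8, -0.0]
opening: 0.306
```

```bash
python3 look.py w13;  python3 - <<'E'
from rig import bot,vision,nets
from h import *
p=vision.capture("side");cv2.imwrite("pics/s13.png",cv2.resize(p["pixels"][170:260,200:310],None,fx=7,fy=7,interpolation=cv2.INTER_CUBIC))
E
```

```text
0.3113254786605259 [0.45501824 0.08553615 0.16986138]
```

View pics/w13.png

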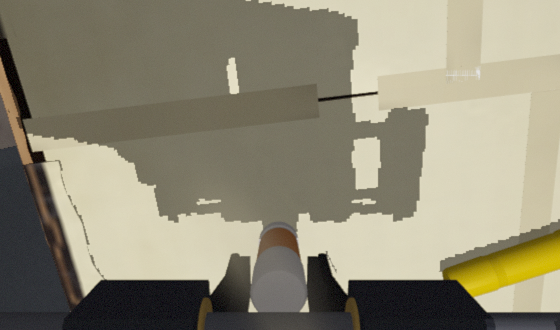

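View pics/s13.png

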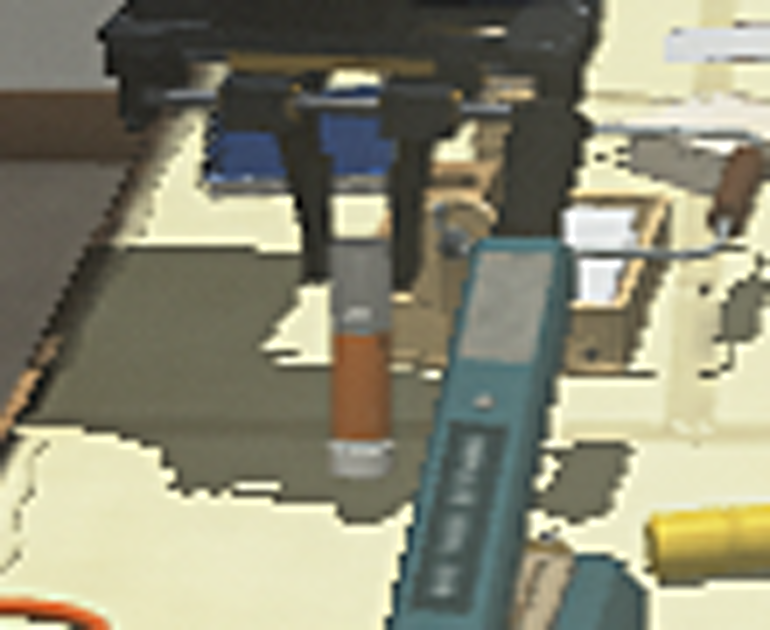

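```bash
cat > tilt.py <<'E'
from rig import bot,vision,nets
from h import *
p=vision.capture("wrist");sd=vision.capture("side");s=bot.read_state();R=np.array(s["tcp_rot"]);T=np.array(s["position"])
x=R[:,0];back=-R[:,1]  # tool y ; 
foot_dir=np.array([-x[1],x[0],0]) # perpendicular; foot side +y world
def circ(c,a,r=.0135):
    a=a/np.linalg.norm(a);e=x-a*(x@a);e/=np.linalg.norm(e);f=np.cross(a,e)
    return [c+r*(np.cos(t)*e+np.sin(t)*f) for t in np.linspace(0,6.28,40)]
for d in (.010,.0125,.015):
  for th in (0,5,10,15,20,25,30):
    t=np.radians(th);a=np.cos(t)*np.array([0,0,1])-np.sin(t)*foot_dir
    P=T+np.array([0,0,-.0587]);cap=P+a*d;foot=cap-a*.097
    F=np.array([proj(p,q) for q in circ(foot,a)]);C=np.array([proj(p,q) for q in circ(cap,a)])
    sF=np.array([proj(sd,q) for q in circ(foot,a)]);sC=np.array([proj(sd,q) for q in circ(cap,a)])
    print(d,th,"wrist foot rows",F[:,1].min().round(),"cap rows",C[:,1].min().round(),C[:,1].max().round(),"side foot max row",sF[:,1].max().round(1),"cap min row",sC[:,1].min().round(1),"foot z",foot[2].round(3))
E
python3 tilt.py; python3 - <<'E'
from rig import vision
from h import *
p=vision.capture("wrist")
cv2.imwrite("pics/w14.png",cv2.resize(p["pixels"][200:340,200:360],None,fx=4.5,fy=4.5,interpolation=cv2.INTER_CUBIC))
E
```

```text
0.01 0 wrist foot rows 201.0 cap rows 268.0 324.0 side foot max row 235.2 cap min row 200.4 foot z 0.024
0.01 5 wrist foot rows 191.0 cap rows 272.0 324.0 side foot max row 234.4 cap min row 200.1 foot z 0.024
0.01 10 wrist foot rows 180.0 cap rows 275.0 324.0 side foot max row 233.4 cap min row 199.9 foot z 0.025
0.01 15 wrist foot rows 170.0 cap rows 279.0 323.0 side foot max row 232.2 cap min row 199.7 foot z 0.027
0.01 20 wrist foot rows 160.0 cap rows 282.0 322.0 side foot max row 230.8 cap min row 199.6 foot z 0.029
0.01 25 wrist foot rows 151.0 cap rows 286.0 321.0 side foot max row 229.2 cap min row 199.5 foot z 0.032
0.01 30 wrist foot rows 141.0 cap rows 290.0 320.0 side foot max row 227.5 cap min row 199.4 foot z 0.036
0.0125 0 wrist foot rows 202.0 cap rows 271.0 328.0 side foot max row 234.4 cap min row 199.6 foot z 0.027
0.0125 5 wrist foot rows 192.0 cap rows 275.0 328.0 side foot max row 233.6 cap min row 199.3 foot z 0.027
0.0125 10 wrist foot rows 182.0 cap rows 279.0 328.0 side foot max row 232.7 cap min row 199.1 foot z 0.028
0.0125 15 wrist foot rows 172.0 cap ro
[... 437 characters left out ...]
 331.0 side foot max row 233.6 cap min row 198.7 foot z 0.029
0.015 5 wrist foot rows 193.0 cap rows 278.0 332.0 side foot max row 232.9 cap min row 198.5 foot z 0.029
0.015 10 wrist foot rows 184.0 cap rows 283.0 332.0 side foot max row 231.9 cap min row 198.4 foot z 0.03
0.015 15 wrist foot rows 174.0 cap rows 287.0 332.0 side foot max row 230.8 cap min row 198.3 foot z 0.032
0.015 20 wrist foot rows 165.0 cap rows 292.0 332.0 side foot max row 229.5 cap min row 198.2 foot z 0.034
0.015 25 wrist foot rows 155.0 cap rows 296.0 331.0 side foot max row 228.1 cap min row 198.2 foot z 0.037
0.015 30 wrist foot rows 147.0 cap rows 301.0 330.0 side foot max row 226.4 cap min row 198.3 foot z 0.04
```

View pics/w14.png

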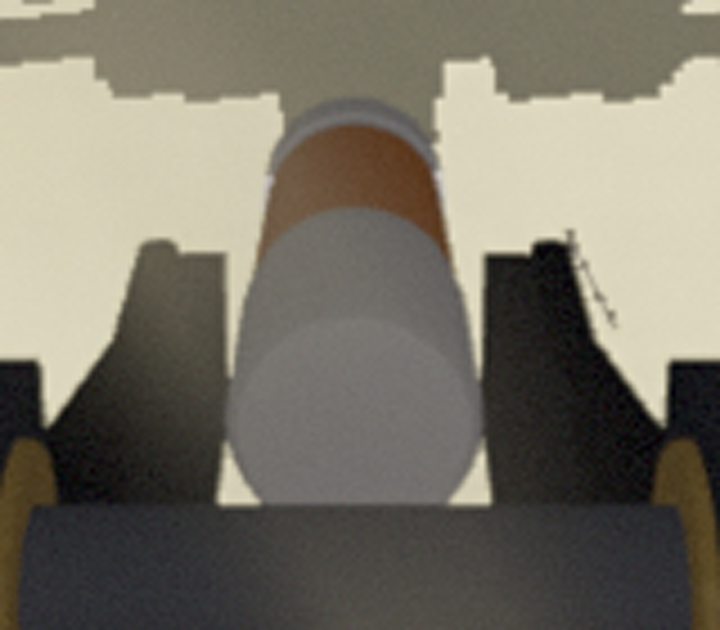

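```bash
cat > fit.py <<'E'
from tilt import *
from scipy.optimize import least_squares
def pred(v):
    d,th,o=v;t=np.radians(th);a=np.cos(t)*np.array([0,0,1])-np.sin(t)*foot_dir
    P=T+np.array([0,0,-.0587])+o/1e3*foot_dir;cap=P+a*d/1e3;foot=cap-a*.097
    g=lambda p,c:np.array([proj(p,q) for q in circ(c,a)])
    return np.array([g(p,foot)[:,1].min(),g(p,cap)[:,1].min(),g(sd,foot)[:,1].max(),g(sd,cap)[:,1].min()]),foot,cap
def fit(meas,w=(1,1,.0+2,2)):
    r=least_squares(lambda v:(pred(v)[0]-meas)*np.array(w),[10,0,0]);print(r.x,pred(r.x),meas);return r.x
E
sed -i 's/^for d in.*/for d in []:/' tilt.py
python3 -c "
from fit import *
fit([221.5,270.7,237.9,204.0])"
```

```text
[ 4.40551739 -6.91440055 -5.23792826] (array([221.47229665, 270.68919177, 238.5722864 , 203.32640713]), array([0.45313284, 0.06925633, 0.01923639]), array([0.45448089, 0.08085574, 0.11553092])) [221.5, 270.7, 237.9, 204.0]
```

Emit:
play_rows:
  series:
    - {"tx": 0, "ty": 0, "tz": -0.006, "turn": 0}
    - {"tx": 0, "ty": 0, "tz": -0.006, "turn": 0}
    - {"tx": 0, "ty": 0, "tz": -0.006, "turn": 0}
    - {"tx": 0, "ty": 0, "tz": -0.006, "turn": 0}
    - {"tx": 0, "ty": 0, "tz": -0.003, "turn": 0}
    - {"tx": 0, "ty": 0, "tz": 0, "turn": 0}

```text
time_s: 12.1
position: [0.4548, 0.0855, 0.1478]
tcp_rot: [[0.993, -0.115, -0.001], [-0.115, -0.993, 0.0], [-0.001, 0.0, -1.0]]
force: [-0.1, -1.1, -0.4]
opening: 0.308
```

```bash
python3 - <<'E'
from rig import bot,vision
from h import *
p=vision.capture("wrist")
cv2.imwrite("pics/w15.png",cv2.resize(p["pixels"][200:340,200:360],None,fx=4.5,fy=4.5,interpolation=cv2.INTER_CUBIC))
p=vision.capture("side");cv2.imwrite("pics/s15.png",cv2.resize(p["pixels"][170:260,200:310],None,fx=7,fy=7,interpolation=cv2.INTER_CUBIC))
s=bot.read_state();print(s["position"],s["opening"],s["force"])
E
```

```text
[0.45498951 0.08554888 0.14813331] 0.30671154852353644 [ 0.57213764  0.75204544 -0.37192686]
```

View pics/w15.png

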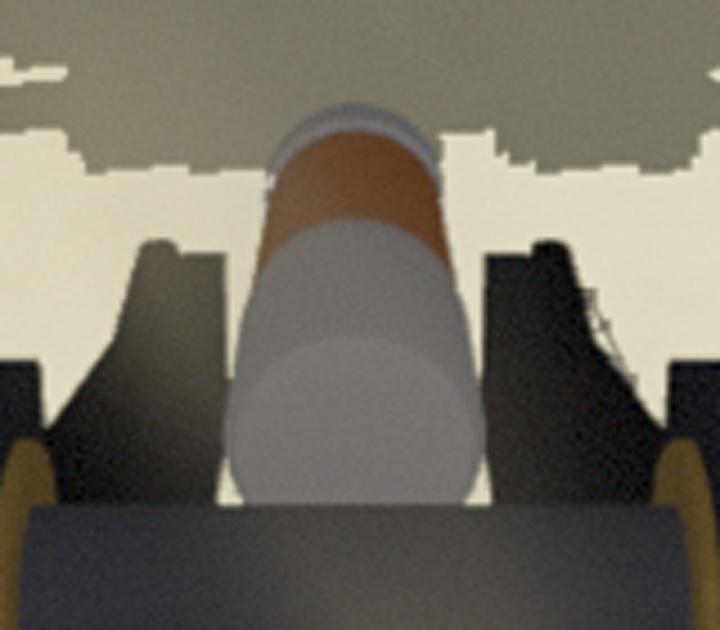

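View pics/s15.png

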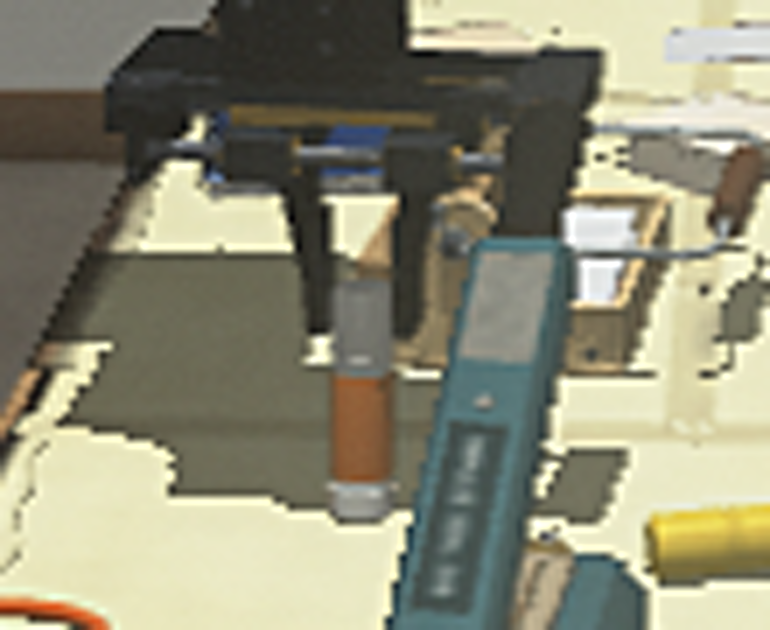

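```bash
python3 -c "
from fit import *
fit([222.9,274.9,244.3,209.7])"
```

```text
[ 7.2695341  -6.62897724 -5.98445634] (array([222.88703011, 274.89817869, 244.54285979, 209.45709052]), array([0.45316501, 0.06930367, 0.00047488]), array([0.45445728, 0.08042648, 0.09682639])) [222.9, 274.9, 244.3, 209.7]
```

Emit:
play_rows:
  series:
    - {"tx": 0, "ty": 0, "tz": 0, "turn": 0}
    - {"tx": 0, "ty": 0, "tz": 0, "turn": 0}
    - {"tx": 0, "ty": 0, "tz": 0, "turn": 0}
    - {"tx": 0, "ty": 0, "tz": 0, "turn": 0}
  gripper: 0.37

```text
time_s: 12.7
position: [0.455, 0.0855, 0.1483]
tcp_rot: [[0.993, -0.115, 0.0], [-0.115, -0.993, -0.0], [0.0, -0.0, -1.0]]
force: [1.4, -0.3, -0.0]
opening: 0.367
```

```bash
python3 - <<'E'
from rig import bot,vision
from h import *
p=vision.capture("wrist")
cv2.imwrite("pics/w16.png",cv2.resize(p["pixels"][200:340,200:360],None,fx=4.5,fy=4.5,interpolation=cv2.INTER_CUBIC))
p=vision.capture("side");cv2.imwrite("pics/s16.png",cv2.resize(p["pixels"][170:260,200:310],None,fx=7,fy=7,interpolation=cv2.INTER_CUBIC))
s=bot.read_state();print(s["position"],s["opening"],s["force"])
E
```

```text
[0.45505013 0.08552204 0.1483039 ] 0.3673330991096958 [0.58084885 0.11998355 0.06435155]
```

View pics/w16.png

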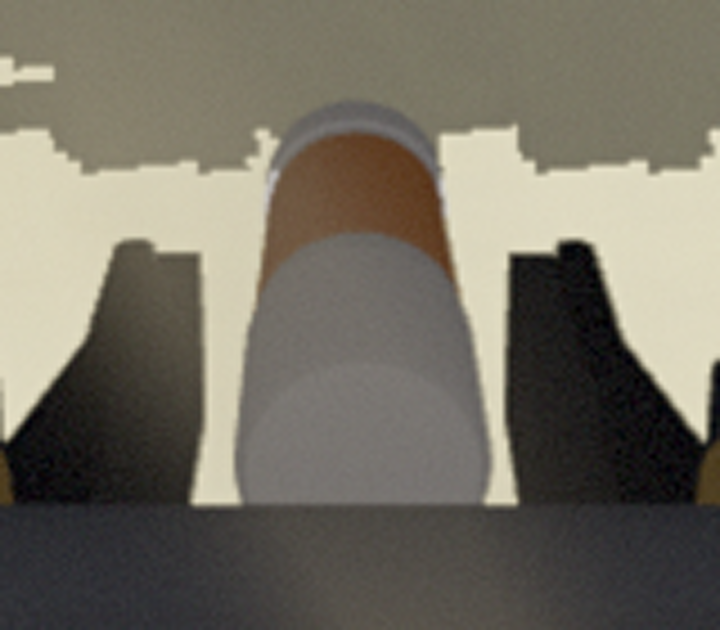

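View pics/s16.png

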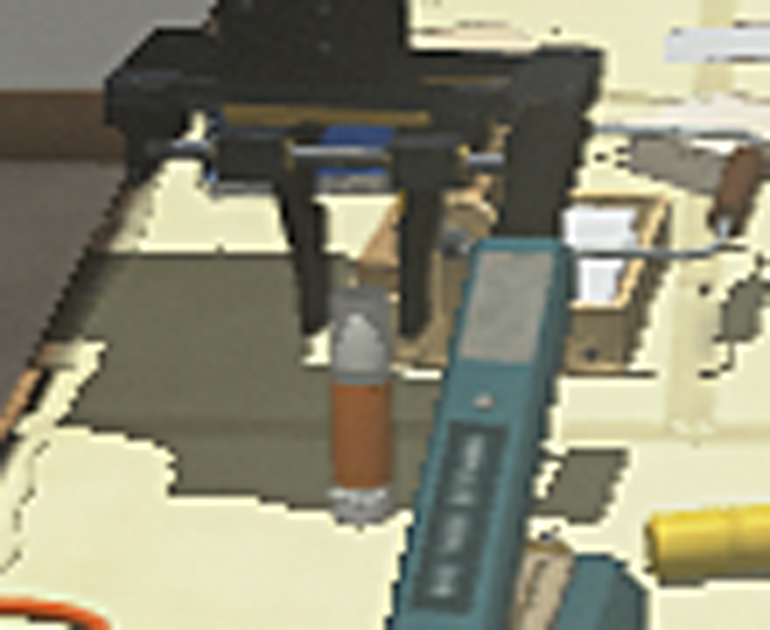

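```bash
python3 -c "
from fit import *
fit([222.6,280.6,244.6,211.4])
print(T)
u=lambda c,r:at_z(p,200+c/4.5,200+r/4.5,.097)
print('cap sides',u(238,455),u(488,455),'cap far edge',u(360,362))
print('foot far',at_z(p,279,222.6,0))"
```

```text
[ 5.16639915 -4.71357047 -9.32026491] (array([222.5149518 , 280.61454099, 245.53916081, 210.46819593]), array([ 0.45307817,  0.0687641 , -0.00196026]), array([0.45399817, 0.07668177, 0.09471168])) [222.6, 280.6, 244.6, 211.4]
[0.45502491 0.08551803 0.14826276]
cap sides [0.4434214  0.08328482 0.097     ] [0.46735995 0.08052407 0.097     ] cap far edge [0.45624221 0.09189813 0.097     ]
foot far [0.45492491 0.08313698 0.        ]
```

```bash
python3 -c "
from fit import *
from rig import nets
u=lambda c,r,z:at_z(sd,200+c/7,170+r/7,z)
print('side foot near edge',u(360,524,0),'cap far edge',u(362,283,.097))
cv2.imwrite('pics/w17.png',cv2.resize(p['pixels'][200:340,200:360],None,fx=4.5,fy=4.5,interpolation=cv2.INTER_CUBIC))
cv2.imwrite('pics/s17.png',cv2.resize(sd['pixels'][200:255,230:280],None,fx=12,fy=11,interpolation=cv2.INTER_CUBIC))
"
```

```text
side foot near edge [ 4.55229626e-01  5.81331402e-02 -1.11022302e-16] cap far edge [0.45660104 0.08187258 0.097     ]
```

View pics/w17.png

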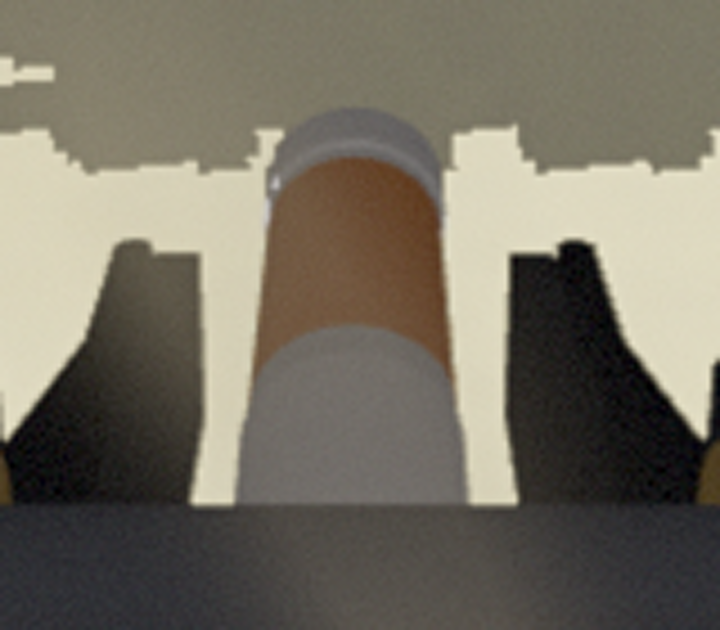

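View pics/s17.png

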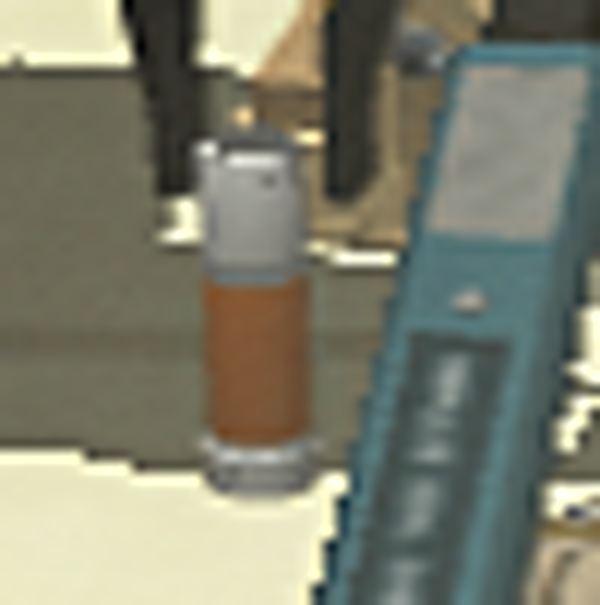

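Emit:
play_rows:
  series:
    - {"tx": -0.003, "ty": -0.04, "tz": -0.035, "turn": 0}
    - {"tx": 0, "ty": 0, "tz": 0, "turn": 0}
  gripper: 0.29

```text
time_s: 13.2
position: [0.4518, 0.0518, 0.1185]
tcp_rot: [[0.993, -0.118, -0.004], [-0.118, -0.993, 0.0], [-0.004, 0.0, -1.0]]
force: [-0.4, -0.1, -0.6]
opening: 0.305
```

```bash
python3 -c "
from fit import *
print(T,s['opening'],s['force'])
cv2.imwrite('pics/w18.png',p['pixels'])
cv2.imwrite('pics/s18.png',cv2.resize(sd['pixels'][170:260,200:310],None,fx=7,fy=7,interpolation=cv2.INTER_CUBIC))
"
```

```text
[0.45226427 0.05320609 0.11982733] 0.29647594175268493 [-0.28373839  0.58928718  0.04892612]
```

View pics/w18.png

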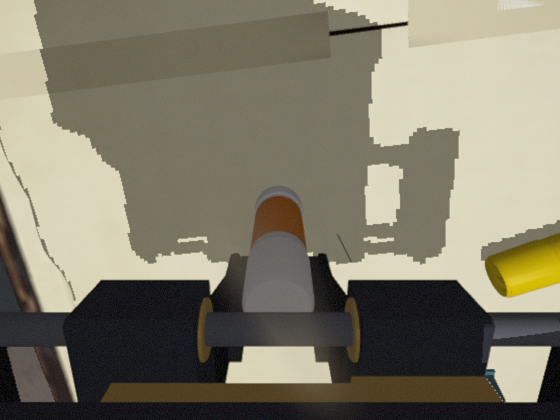

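View pics/s18.png

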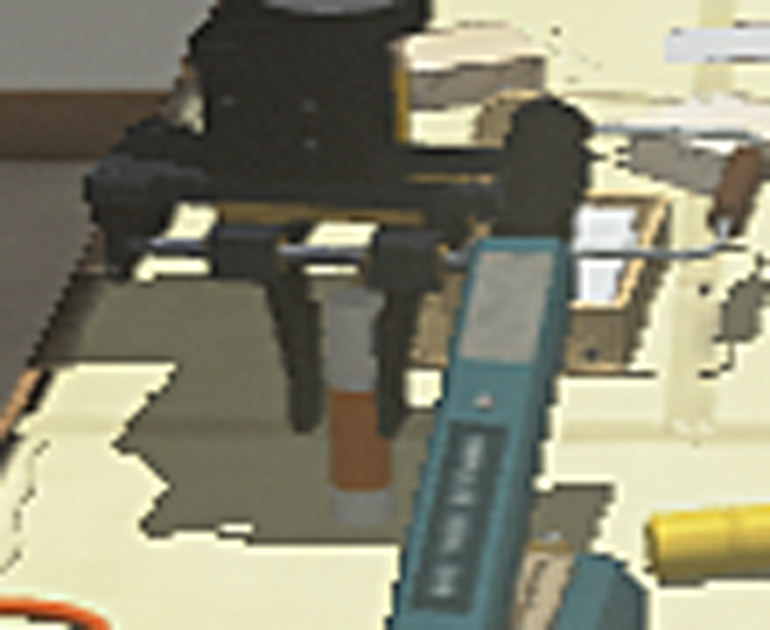

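```bash
python3 -c "
import cv2
a=cv2.imread('pics/w18.png')
cv2.imwrite('pics/w19.png',cv2.resize(a[170:330,200:360],None,fx=4,fy=4,interpolation=cv2.INTER_CUBIC))
"
```

```text
(no output)
```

View pics/w19.png

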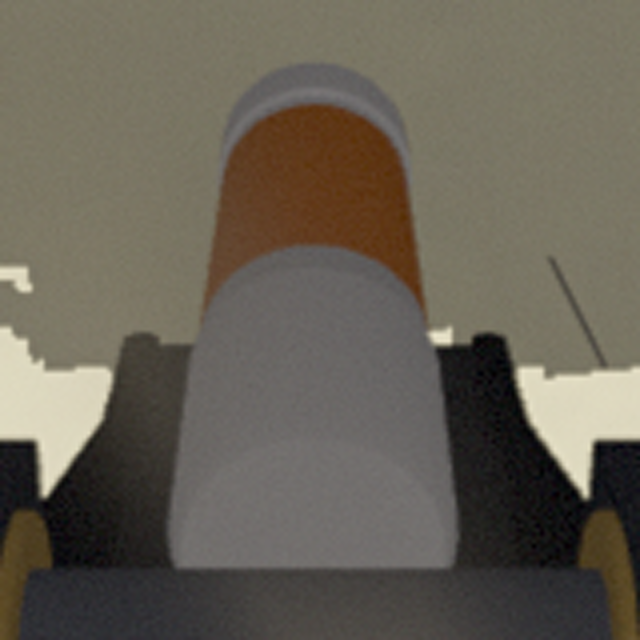

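```bash
python3 -c "
from fit import *
print(T)
fit([185.8,279.5,244.6,211.1])"
```

```text
[0.45273557 0.05382792 0.12053563]
[35.73525961  4.71215432 11.92659287] (array([185.69353639, 279.54595919, 245.09287242, 210.64216731]), array([0.45469323, 0.07067404, 0.00077796]), array([0.45377341, 0.06275877, 0.0974501 ])) [185.8, 279.5, 244.6, 211.1]
```

Emit:
play_rows:
  series:
    - {"tx": 0, "ty": 0, "tz": 0.04, "turn": 0}
    - {"tx": 0, "ty": 0, "tz": 0.04, "turn": 0}
    - {"tx": 0, "ty": 0, "tz": 0.04, "turn": 0}
    - {"tx": 0, "ty": 0, "tz": 0.04, "turn": 0}
    - {"tx": 0, "ty": 0, "tz": 0.04, "turn": 0}
    - {"tx": 0, "ty": 0, "tz": 0.02, "turn": 0}
    - {"tx": 0, "ty": 0.05, "tz": 0, "turn": 0}
    - {"tx": 0, "ty": 0.05, "tz": 0, "turn": 0}
    - {"tx": 0, "ty": 0.05, "tz": 0, "turn": 0}
    - {"tx": 0, "ty": 0, "tz": 0, "turn": 0}
  gripper: 0.2

```text
time_s: 14.4
position: [0.4518, 0.1779, 0.2972]
tcp_rot: [[0.994, -0.109, 0.002], [-0.109, -0.994, 0.002], [0.002, -0.002, -1.0]]
force: [0.6, -0.3, -0.2]
opening: 0.198
```

```bash
python3 -c "
from fit import *
print(T,s['opening'],s['force'])
cv2.imwrite('pics/w20.png',p['pixels'])
t=vision.capture('top');cv2.imwrite('pics/t20.png',cv2.resize(t['pixels'][185:275,190:300],None,fx=7,fy=6.6,interpolation=cv2.INTER_CUBIC))
"
```

```text
[0.4519034  0.17474569 0.29675104] 0.19777917901233452 [ 0.53621911 -0.29121612 -0.14719943]
```

View pics/w20.png

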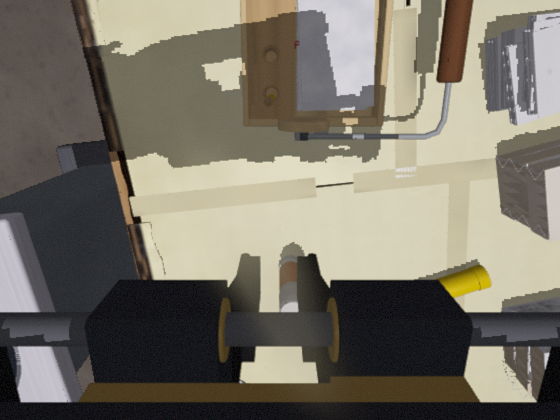

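View pics/t20.png

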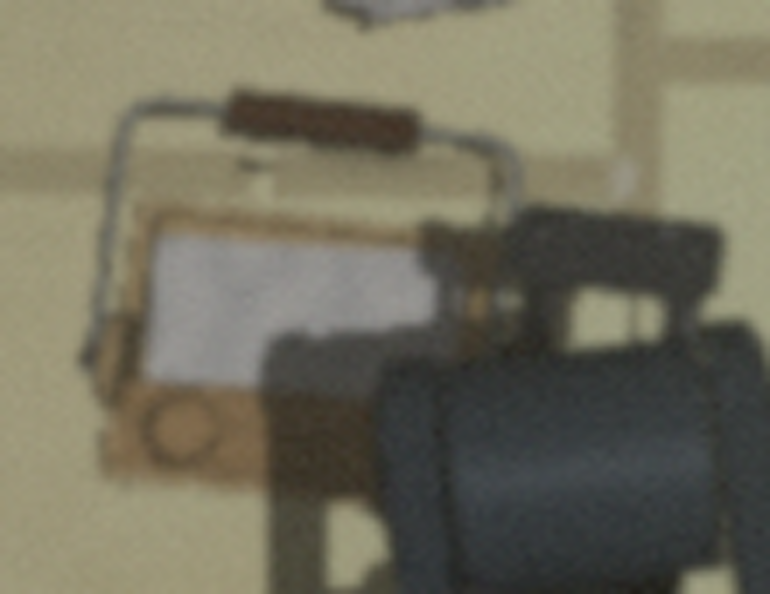

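```bash
python3 -c "
from fit import *
cv2.imwrite('pics/w21.png',cv2.resize(p['pixels'][220:330,230:350],None,fx=6,fy=5.4,interpolation=cv2.INTER_CUBIC))
cv2.imwrite('pics/s21.png',cv2.resize(sd['pixels'][170:280,200:340],None,fx=5.4,fy=5.4,interpolation=cv2.INTER_CUBIC))
"
```

```text
(no output)
```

View pics/w21.png

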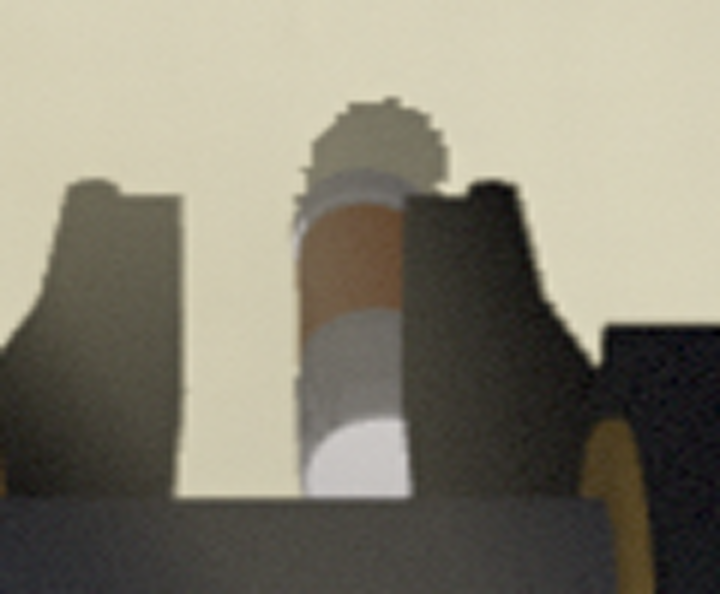

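View pics/s21.png

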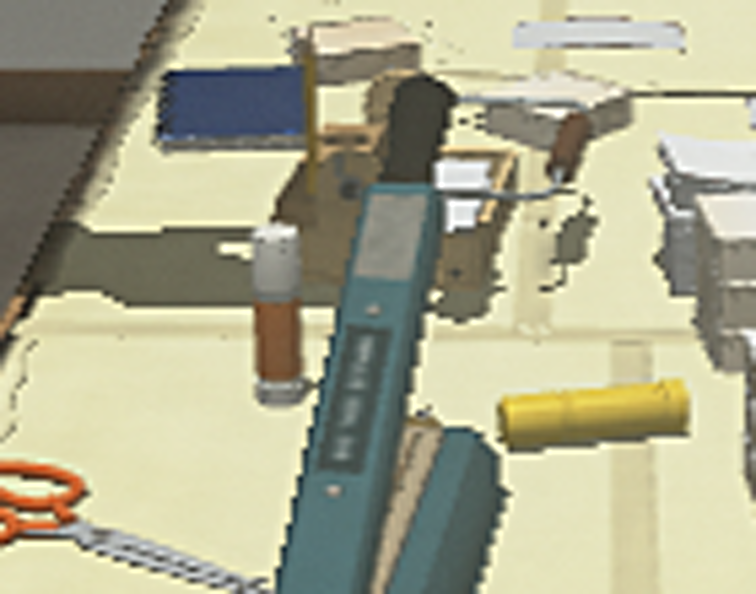

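Emit:
play_rows:
  series:
    - {"tx": 0.001, "ty": -0.05, "tz": 0, "turn": 0}
    - {"tx": 0.001, "ty": -0.05, "tz": 0, "turn": 0}
    - {"tx": 0.001, "ty": -0.029, "tz": 0, "turn": 0}
    - {"tx": 0, "ty": 0, "tz": 0, "turn": 0}
    - {"tx": 0, "ty": 0, "tz": 0, "turn": 0}
    - {"tx": 0, "ty": 0, "tz": 0, "turn": 0}
    - {"tx": 0, "ty": 0, "tz": 0, "turn": 0}
    - {"tx": 0, "ty": 0, "tz": 0, "turn": 0}
    - {"tx": 0, "ty": 0, "tz": 0, "turn": 0}
  gripper: 0.9

```text
time_s: 15.55
position: [0.4549, 0.0709, 0.2962]
tcp_rot: [[0.993, -0.114, -0.0], [-0.114, -0.993, 0.0], [-0.0, -0.0, -1.0]]
force: [-0.5, 0.8, -0.4]
opening: 0.878
```

```bash
python3 -c "
from fit import *
print(T,s['opening'],s['force'])
cv2.imwrite('pics/w22.png',cv2.resize(p['pixels'][170:330,170:390],None,fx=3.6,fy=3.6,interpolation=cv2.INTER_CUBIC))
cv2.imwrite('pics/s22.png',cv2.resize(sd['pixels'][195:255,220:280],None,fx=9,fy=9,interpolation=cv2.INTER_CUBIC))
t=vision.capture('top');cv2.imwrite('pics/t22.png',cv2.resize(t['pixels'][195:275,190:300],None,fx=7,fy=7,interpolation=cv2.INTER_CUBIC))
"
```

```text
[0.45497068 0.07075826 0.296226  ] 0.8883968209506442 [ 0.63948882 -0.20212138  0.35947743]
```

View pics/w22.png

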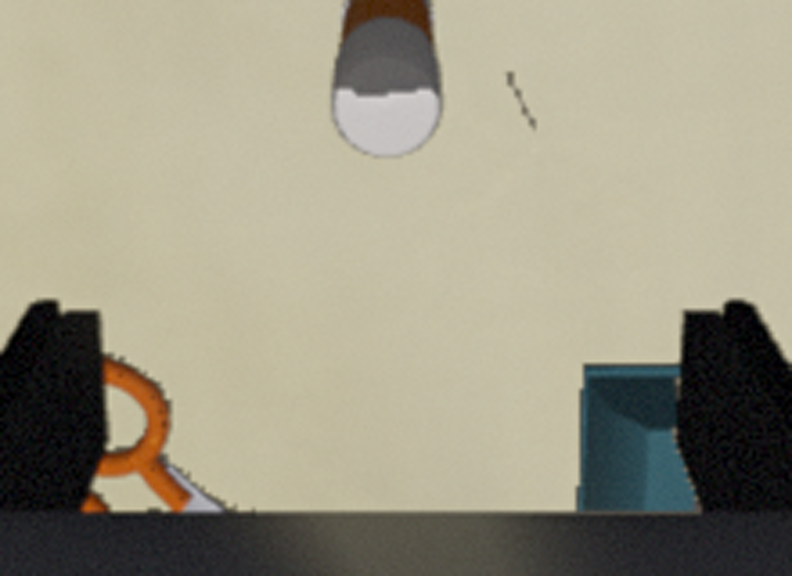

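View pics/s22.png

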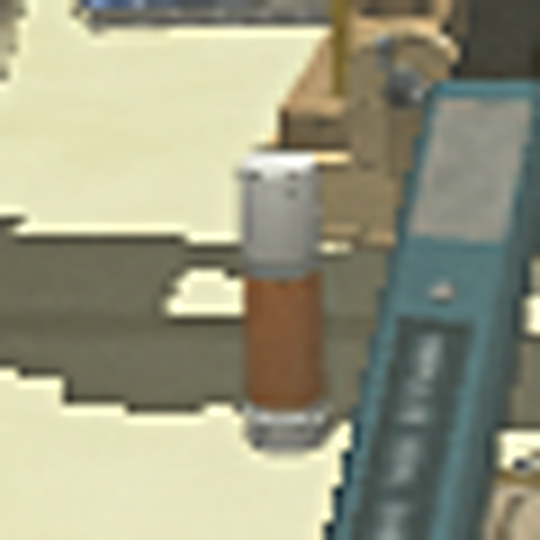

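View pics/t22.png

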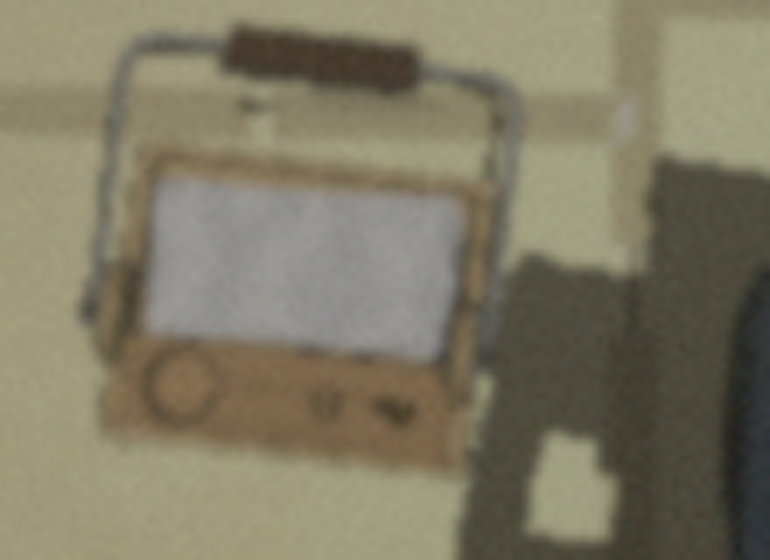

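```bash
python3 -c "
from fit import *
print('cap wrist',at_z(p,170+387/3.6-.4,170+107/3.6-.4,.097), 'T',T)
print('side foot near',at_z(sd,220+285/9-.4,195+450/9-.4,0),'cap far',at_z(sd,220+280/9-.4,195+152/9-.4,.097))
t=vision.capture('top')
c=lambda x,y:(190+x/7-.43,195+y/7-.43)
for n,pt,z in [('mouth',(182,384),.048),('m2 hole',(326,404),.048),('pencil',(392,410),.048),('NL',(103,438),.034),('NR',(462,470),.034),('blk NL',(103,438),.048),('blkNR',(462,470),.048),('FL',(140,150),.034),('FR',(490,186),.034),('gripL',(225,50),.062),('gripR',(420,68),.062)]: print(n,at_z(t,*c(*pt),z))
"
```

```text
cap wrist [0.45356065 0.06996464 0.097     ] T [0.45500511 0.07050898 0.29624205]
side foot near [0.45457004 0.05984156 0.        ] cap far [0.45467172 0.07357231 0.097     ]
mouth [0.46445297 0.35107602 0.048     ]
m2 hole [0.45678796 0.2892618  0.048     ]
pencil [0.4546284  0.26095869 0.048     ]
NL [0.44078193 0.38624624 0.034     ]
NR [0.42921638 0.23112547 0.034     ]
blk NL [0.44090577 0.38432636 0.048     ]
blkNR [0.42943932 0.23053478 0.048     ]
FL [0.56559064 0.37319916 0.034     ]
FR [0.55218712 0.2211492  0.034     ]
gripL [0.60705261 0.33430671 0.062     ]
gripR [0.60058231 0.25090066 0.062     ]
```

Emit:
play_rows:
  series:
    - {"tx": 0, "ty": 0, "tz": -0.05, "turn": 0}
    - {"tx": 0, "ty": 0, "tz": -0.05, "turn": 0}
    - {"tx": 0, "ty": 0, "tz": -0.05, "turn": 0}
    - {"tx": 0, "ty": 0, "tz": -0.04, "turn": 0}
    - {"tx": 0, "ty": 0, "tz": -0.024, "turn": 0}
    - {"tx": 0, "ty": 0, "tz": 0, "turn": 0}
    - {"tx": 0, "ty": 0, "tz": 0, "turn": 0}

```text
time_s: 16.55
position: [0.4553, 0.0703, 0.1251]
tcp_rot: [[0.993, -0.116, -0.0], [-0.116, -0.993, 0.0], [-0.0, -0.0, -1.0]]
force: [0.4, -0.1, 0.4]
opening: 0.9
```

```bash
python3 -c "
from fit import *
print(T,s['opening'],s['force'])
cv2.imwrite('pics/w23.png',p['pixels'])
"
```

```text
[0.45584695 0.07028495 0.12609186] 0.8995008864764411 [ 0.1760103  -0.34067607  0.04679123]
```

View pics/w23.png

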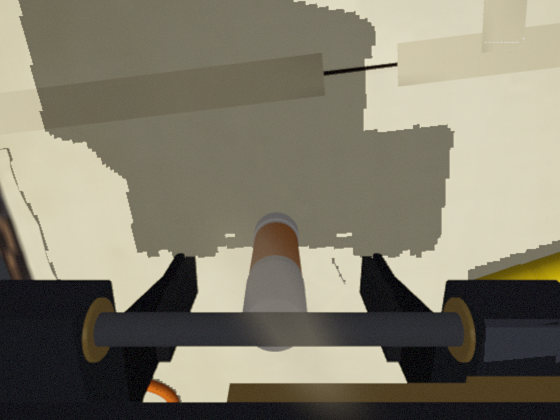

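Emit:
play_rows:
  series:
    - {"tx": 0, "ty": 0, "tz": 0, "turn": 0}
    - {"tx": 0, "ty": 0, "tz": 0, "turn": 0}
    - {"tx": 0, "ty": 0, "tz": 0, "turn": 0}
    - {"tx": 0, "ty": 0, "tz": 0, "turn": 0}
    - {"tx": 0, "ty": 0, "tz": 0, "turn": 0}
    - {"tx": 0, "ty": 0, "tz": 0, "turn": 0}
    - {"tx": 0, "ty": 0, "tz": 0, "turn": 0}
    - {"tx": 0, "ty": 0, "tz": 0, "turn": 0}
    - {"tx": 0, "ty": 0, "tz": 0, "turn": 0}
    - {"tx": 0, "ty": 0, "tz": 0, "turn": 0}
  gripper: 0.2

```text
time_s: 17.65
position: [0.455, 0.0703, 0.125]
tcp_rot: [[0.993, -0.115, -0.0], [-0.115, -0.993, 0.0], [-0.0, 0.0, -1.0]]
force: [-0.2, 0.6, -0.8]
opening: 0.305
```

Emit:
play_rows:
  series:
    - {"tx": 0, "ty": 0, "tz": 0.01, "turn": 0}
    - {"tx": 0, "ty": 0, "tz": 0.03, "turn": 0}
    - {"tx": 0, "ty": 0, "tz": 0, "turn": 0}
    - {"tx": 0, "ty": 0, "tz": 0, "turn": 0}

```text
time_s: 18.05
position: [0.4553, 0.0703, 0.1577]
tcp_rot: [[0.993, -0.115, 0.002], [-0.115, -0.993, -0.0], [0.002, -0.0, -1.0]]
force: [0.7, -0.2, -0.3]
opening: 0.303
```

```bash
python3 -c "
from fit import *
print(T,s['opening'],s['force'])
cv2.imwrite('pics/w24.png',cv2.resize(p['pixels'][170:330,170:390],None,fx=3.6,fy=3.6,interpolation=cv2.INTER_CUBIC))
cv2.imwrite('pics/s24.png',cv2.resize(sd['pixels'][170:260,200:310],None,fx=7,fy=6.6,interpolation=cv2.INTER_CUBIC))
"
```

```text
[0.45469474 0.07033521 0.15685351] 0.3043519487157041 [ 0.20343013  0.13944625 -0.82345482]
```

View pics/w24.png

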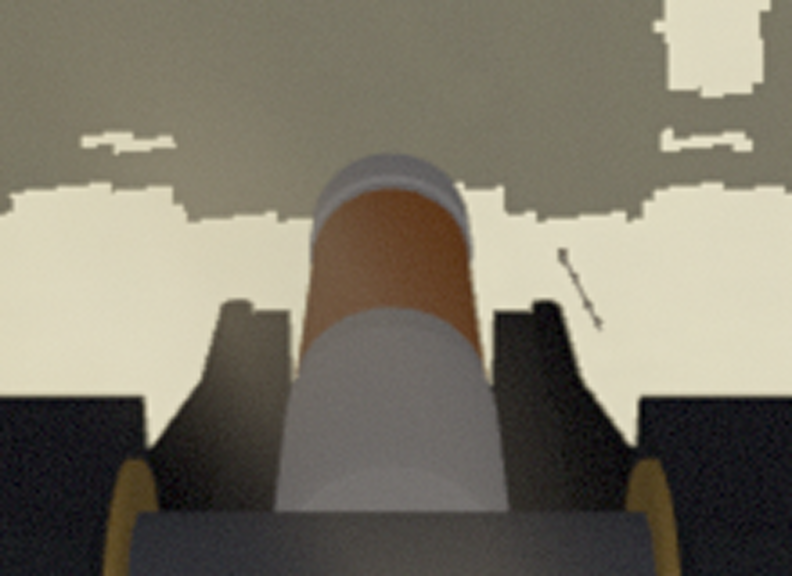

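View pics/s24.png

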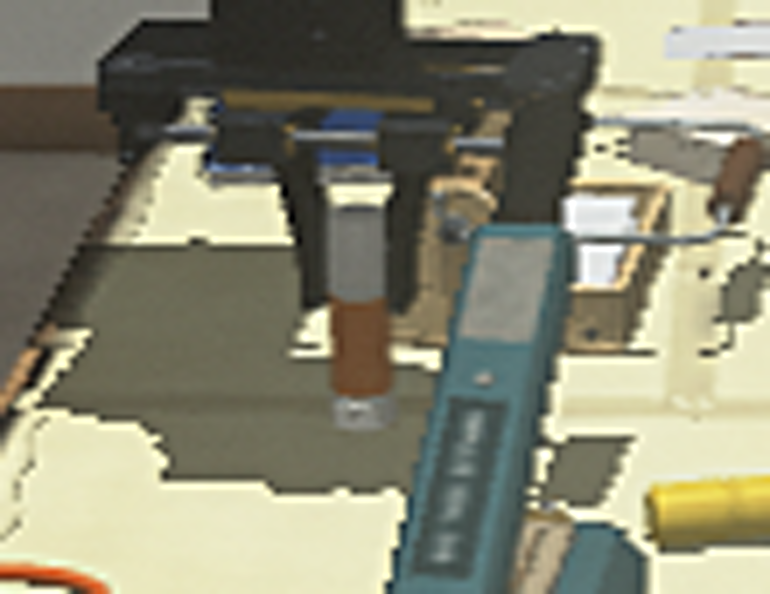

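Emit:
play_rows:
  series:
    - {"tx": 0, "ty": 0, "tz": 0.045, "turn": 0}
    - {"tx": 0, "ty": 0, "tz": 0.045, "turn": 0}
    - {"tx": 0, "ty": 0, "tz": 0.045, "turn": 0}
    - {"tx": 0, "ty": 0, "tz": 0.04, "turn": 0}
    - {"tx": 0.002, "ty": 0.05, "tz": 0, "turn": 0}
    - {"tx": 0.002, "ty": 0.05, "tz": 0, "turn": 0}
    - {"tx": 0.002, "ty": 0.05, "tz": 0, "turn": 0}
    - {"tx": 0.002, "ty": 0.05, "tz": 0, "turn": 0.01}
    - {"tx": 0.002, "ty": 0.05, "tz": 0, "turn": 0.01}
    - {"tx": 0.002, "ty": 0.05, "tz": 0, "turn": 0}

```text
time_s: 19.15
position: [0.464, 0.3118, 0.2959]
tcp_rot: [[0.996, -0.094, -0.002], [-0.094, -0.996, -0.001], [-0.002, 0.001, -1.0]]
force: [0.6, -0.8, -0.8]
opening: 0.297
```

Emit:
play_rows:
  series:
    - {"tx": 0, "ty": 0.05, "tz": 0, "turn": 0}
    - {"tx": 0, "ty": 0, "tz": -0.05, "turn": 0}
    - {"tx": 0, "ty": 0, "tz": -0.05, "turn": 0}
    - {"tx": 0, "ty": 0, "tz": -0.02, "turn": 0}
    - {"tx": 0, "ty": 0, "tz": 0, "turn": 0}
    - {"tx": 0, "ty": 0, "tz": 0, "turn": 0}

```text
time_s: 19.75
position: [0.4646, 0.3503, 0.2005]
tcp_rot: [[0.995, -0.095, -0.001], [-0.095, -0.996, -0.001], [-0.001, 0.001, -1.0]]
force: [-0.3, -0.5, -0.3]
opening: 0.3
```

```bash
python3 -c "
from fit import *
print(T,s['opening'],s['force'])
cv2.imwrite('pics/w25.png',p['pixels'])
"
```

```text
[0.46547262 0.35059508 0.20210461] 0.305101963808661 [-0.11013275  0.41337248 -0.19273827]
```

View pics/w25.png

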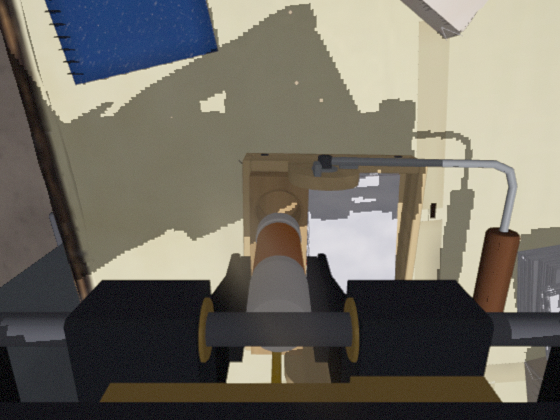

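```bash
python3 -c "
from fit import *
a=p['pixels'][145:265,225:345].copy()
a=cv2.resize(a,None,fx=6,fy=5,interpolation=cv2.INTER_CUBIC)
def pl(c,r,z,col):
    pts=[]
    for t in np.linspace(0,2*np.pi,60):
        q=proj(p,[c[0]+r*np.cos(t),c[1]+r*np.sin(t),z]);pts.append([(q[0]-225+.5)*6,(q[1]-145+.5)*5])
    cv2.polylines(a,[np.int32(pts)],True,col,1)
pl(T,.0135,T[2]-.125,(255,0,0))
pl([.4645,.351],.0155,.048,(0,255,0))
pl([.4645,.351],.0175,.048,(0,255,255))
cv2.imwrite('pics/w26.png',a)
"
```

```text
(no output)
```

View pics/w26.png

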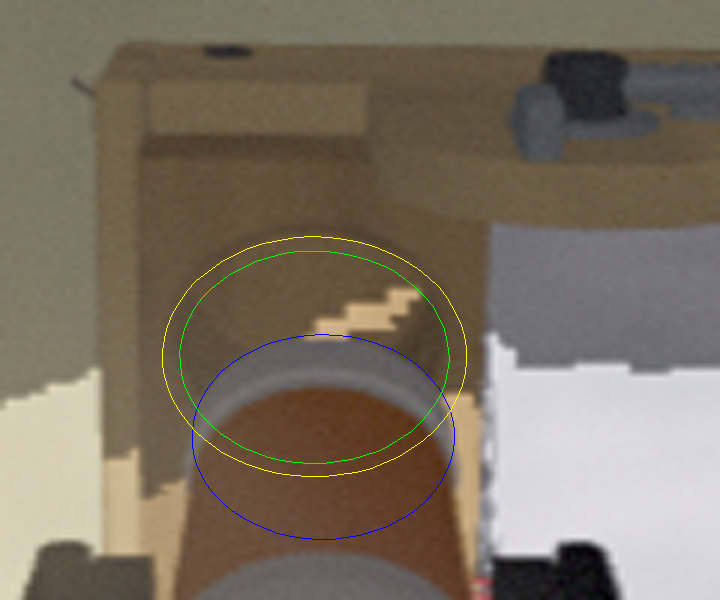

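```bash
python3 -c "
from fit import *
a=p['pixels'][145:265,225:345].copy()
a=cv2.cvtColor(a,cv2.COLOR_BGR2GRAY)
a=cv2.GaussianBlur(a,(0,0),.8)
a=cv2.resize(a,None,fx=6,fy=5,interpolation=cv2.INTER_CUBIC)
a=cv2.createCLAHE(8,(6,6)).apply(a)
cv2.imwrite('pics/w27.png',a)
"
```

```text
(no output)
```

View pics/w27.png

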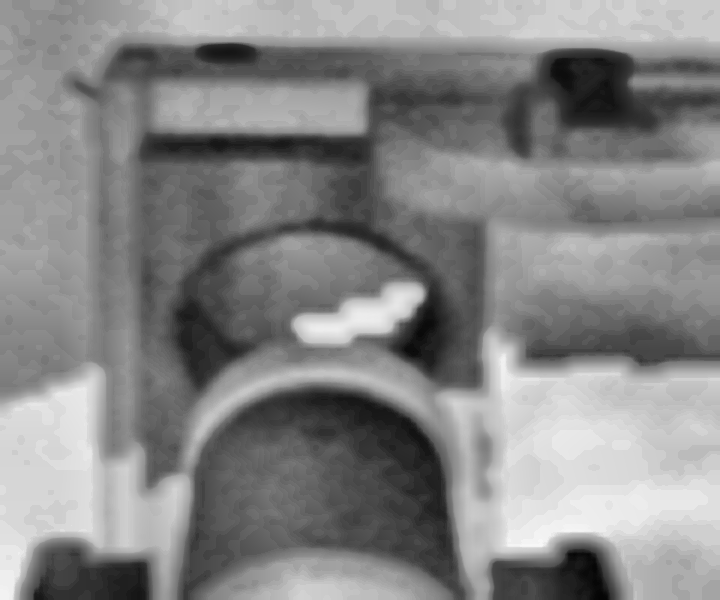

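Emit:
play_rows:
  series:
    - {"tx": 0, "ty": -0.04, "tz": 0, "turn": 0}
    - {"tx": 0, "ty": 0, "tz": 0, "turn": 0}
    - {"tx": 0, "ty": 0, "tz": 0, "turn": 0}

```text
time_s: 20.35
position: [0.465, 0.3181, 0.2017]
tcp_rot: [[0.995, -0.096, 0.001], [-0.096, -0.995, 0.001], [0.001, -0.001, -1.0]]
force: [-0.3, 0.4, -0.7]
opening: 0.302
```

```bash
python3 -c "
from fit import *
print(T)
g=cv2.cvtColor(p['pixels'][90:230,215:355].copy(),cv2.COLOR_BGR2GRAY)
a=cv2.resize(p['pixels'][90:230,215:355],None,fx=5,fy=4.2,interpolation=cv2.INTER_CUBIC)
cv2.imwrite('pics/w28.png',a)
g=cv2.resize(cv2.GaussianBlur(g,(0,0),.7),None,fx=5,fy=4.2,interpolation=cv2.INTER_CUBIC)
cv2.imwrite('pics/w29.png',cv2.createCLAHE(8,(6,6)).apply(g))
"
```

```text
[0.46504403 0.31884787 0.20156364]
```

View pics/w28.png

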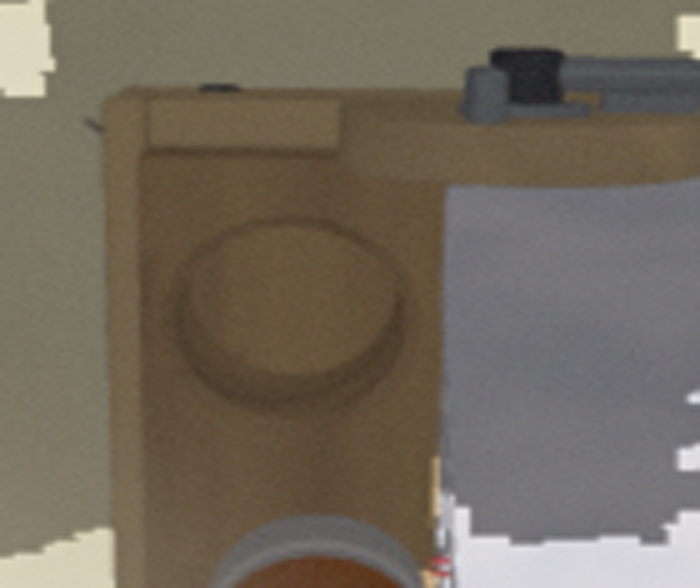

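View pics/w29.png

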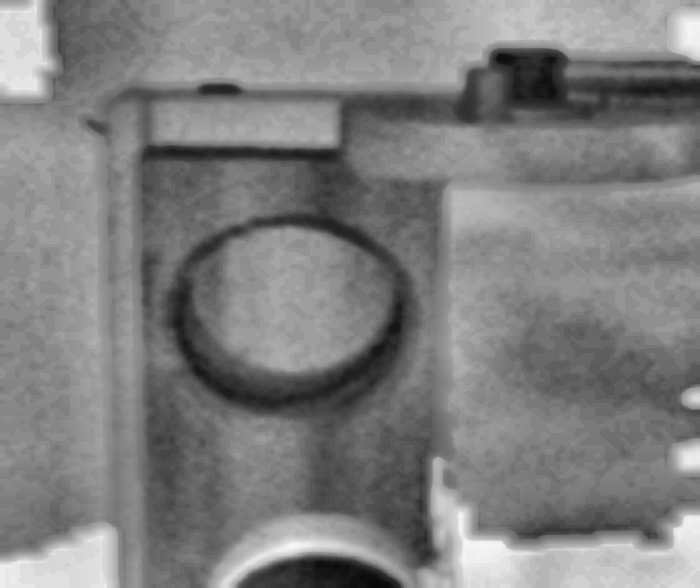

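```bash
python3 -c "
from fit import *
from scipy.optimize import least_squares
def ext(c,r):
    q=np.array([proj(p,[c[0]+r*np.cos(t),c[1]+r*np.sin(t),.048]) for t in np.linspace(0,6.283,80)])
    return np.array([q[:,0].min(),q[:,0].max(),q[:,1].min(),q[:,1].max()])
m=np.array([215+172/5,215+408/5,90+215/4.2,90+410/4.2])-.4
r=least_squares(lambda v:ext(v[:2],v[2])-m,[.4645,.351,.0155],x_scale=.01);print(r.x,r.fun,T)
m2=np.array([215+190/5,215+396/5,90+226/4.2,90+378/4.2])-.4
r=least_squares(lambda v:ext(v[:2],v[2])-m2,[.4645,.351,.0155],x_scale=.01);print(r.x,r.fun,T)
# foot far edge
print('foot far',at_z(p,215+318/5-.4,90+516/4.2-.4,T[2]-.125))
for x in (140,440): print(at_z(p,215+x/5-.4,90+300/4.2-.4,.048))
print('block end',at_z(p,215+240/5-.4,90+152/4.2-.4,.048))
"
```

```text
[0.46461569 0.35567326 0.01553112] [ 0.05745699 -0.05747214 -0.05704456  0.059263  ] [0.464866   0.31896616 0.20131194]
[0.46518079 0.35737364 0.01280107] [ 1.1552838  -1.15553539 -1.14835152  1.18511494] [0.464866   0.31896616 0.20131194]
foot far [0.4660161  0.33140784 0.07631194]
[0.44518781 0.3597976  0.048     ]
[0.48449094 0.35607149 0.048     ]
block end [0.46071889 0.38115833 0.048     ]
```

Emit:
play_rows:
  series:
    - {"tx": 0, "ty": 0.0465, "tz": 0, "turn": 0}
    - {"tx": 0, "ty": 0, "tz": -0.0275, "turn": 0}
    - {"tx": 0, "ty": 0, "tz": 0, "turn": 0}
    - {"tx": 0, "ty": 0, "tz": 0, "turn": 0}

```text
time_s: 20.95
position: [0.464, 0.3556, 0.1786]
tcp_rot: [[0.996, -0.094, -0.002], [-0.094, -0.996, -0.001], [-0.002, 0.001, -1.0]]
force: [-0.2, -0.1, -0.1]
opening: 0.307
```

```bash
cat > chk.py <<'E'
from fit import *
import sys
print(T,s['opening'],s['force'])
a=p['pixels'][160:280,225:345]
a=cv2.resize(a,None,fx=6,fy=5,interpolation=cv2.INTER_CUBIC)
a=cv2.convertScaleAbs(a,alpha=1.7)
cv2.imwrite(sys.argv[1],a)
E
python3 chk.py pics/w30.png
```

```text
[0.46477123 0.35543572 0.17950523] 0.2996089829588301 [-0.22331396 -0.08519917 -0.92985508]
```

View pics/w30.png

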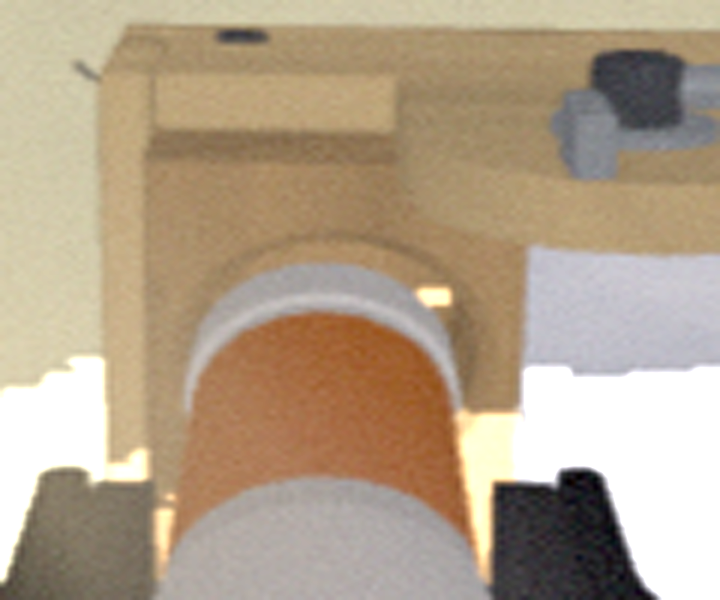

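Emit:
play_rows:
  series:
    - {"tx": 0.0006, "ty": 0, "tz": -0.006, "turn": 0}
    - {"tx": 0, "ty": 0, "tz": -0.006, "turn": 0}
    - {"tx": 0, "ty": 0, "tz": -0.003, "turn": 0}
    - {"tx": 0, "ty": 0, "tz": 0, "turn": 0}

```text
time_s: 21.45
position: [0.4649, 0.3552, 0.1665]
tcp_rot: [[0.995, -0.095, -0.001], [-0.095, -0.995, -0.0], [-0.001, 0.001, -1.0]]
force: [-0.4, -0.2, -0.4]
opening: 0.302
```

```bash
python3 chk.py pics/w31.png
```

```text
[0.46506607 0.35541567 0.16688502] 0.3026034084697106 [-0.7020566  -0.01229174  0.0608201 ]
```

View pics/w31.png

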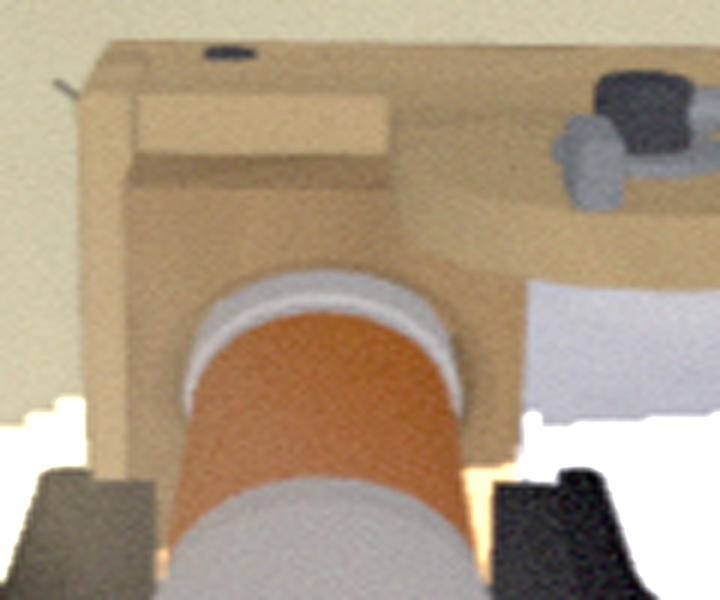

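Emit:
play_rows:
  series:
    - {"tx": 0, "ty": 0, "tz": -0.006, "turn": 0}
    - {"tx": 0, "ty": 0, "tz": -0.006, "turn": 0}
    - {"tx": 0, "ty": 0, "tz": 0, "turn": 0}

```text
time_s: 21.85
position: [0.4647, 0.3554, 0.1566]
tcp_rot: [[0.995, -0.095, -0.001], [-0.095, -0.995, -0.0], [-0.001, 0.001, -1.0]]
force: [0.0, 0.9, -0.8]
opening: 0.307
```

```bash
python3 chk.py pics/w32.png
```

```text
[0.46493898 0.35549156 0.15707884] 0.3010410428970072 [-0.1797846  -0.05163833 -1.16743835]
```

View pics/w32.png

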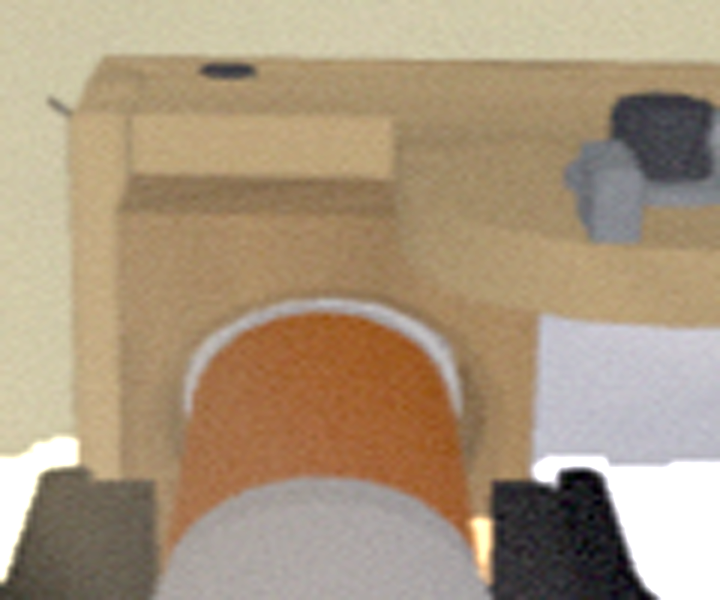

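Emit:
play_rows:
  series:
    - {"tx": 0, "ty": 0, "tz": -0.006, "turn": 0}
    - {"tx": 0, "ty": 0, "tz": -0.006, "turn": 0}
    - {"tx": 0, "ty": 0, "tz": -0.006, "turn": 0}
    - {"tx": 0, "ty": 0, "tz": -0.002, "turn": 0}
    - {"tx": 0, "ty": 0, "tz": 0, "turn": 0}

```text
time_s: 22.45
position: [0.4649, 0.3555, 0.1409]
tcp_rot: [[0.996, -0.095, -0.001], [-0.095, -0.996, -0.0], [-0.001, 0.0, -1.0]]
force: [0.0, -1.3, 0.2]
opening: 0.302
```

```bash
python3 chk.py pics/w33.png
```

```text
[0.46495466 0.35548818 0.14121974] 0.29753144996665093 [-0.75126656 -1.07687318 -1.02056846]
```

View pics/w33.png

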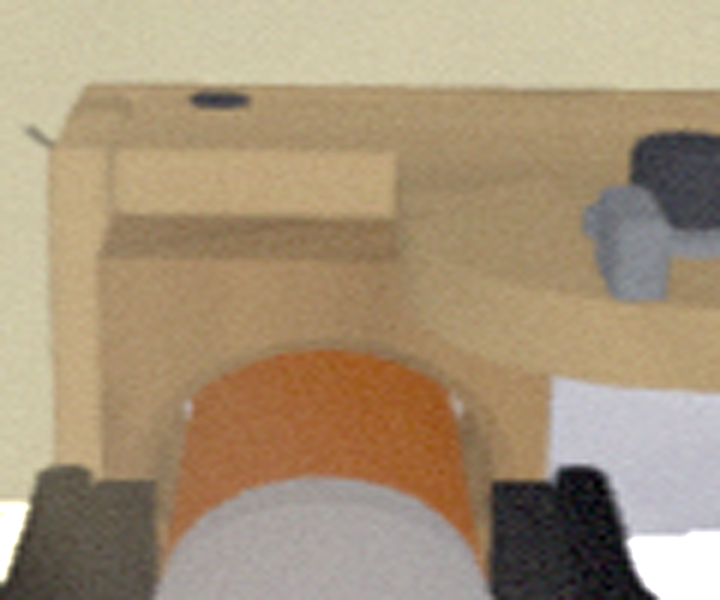

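Emit:
play_rows:
  series:
    - {"tx": 0, "ty": 0, "tz": 0, "turn": 0}
    - {"tx": 0, "ty": 0, "tz": 0, "turn": 0}
    - {"tx": 0, "ty": 0, "tz": 0, "turn": 0}
    - {"tx": 0, "ty": 0, "tz": 0, "turn": 0}
    - {"tx": 0, "ty": 0, "tz": 0, "turn": 0}
  gripper: 0.6

```text
time_s: 23.05
position: [0.4652, 0.3556, 0.1416]
tcp_rot: [[0.996, -0.095, 0.0], [-0.095, -0.996, 0.0], [0.0, -0.0, -1.0]]
force: [0.1, 0.4, -0.8]
opening: 0.586
```

Emit:
play_rows:
  series:
    - {"tx": 0, "ty": 0, "tz": 0.02, "turn": 0}
    - {"tx": 0, "ty": 0, "tz": 0.04, "turn": 0}
    - {"tx": 0, "ty": 0, "tz": 0.05, "turn": 0}
    - {"tx": 0, "ty": 0, "tz": 0.05, "turn": 0}
    - {"tx": 0, "ty": -0.04, "tz": 0, "turn": 0}
    - {"tx": 0, "ty": -0.04, "tz": 0, "turn": 0}
    - {"tx": 0, "ty": 0, "tz": 0, "turn": 0}
  gripper: 0.8

```text
time_s: 23.75
position: [0.4645, 0.2888, 0.2698]
tcp_rot: [[0.995, -0.097, -0.001], [-0.097, -0.995, -0.002], [-0.001, 0.002, -1.0]]
force: [0.0, 0.3, 0.3]
opening: 0.796
```

```bash
python3 -c "
from fit import *
print(T,s['opening'],s['force'])
cv2.imwrite('pics/w34.png',p['pixels'])
cv2.imwrite('pics/s34.png',cv2.resize(sd['pixels'][150:260,210:350],None,fx=5.4,fy=5.4,interpolation=cv2.INTER_CUBIC))
"
```

```text
[0.46520741 0.29121932 0.26965564] 0.79652723975414 [-0.14652135 -0.03173803 -0.41140775]
```

View pics/w34.png

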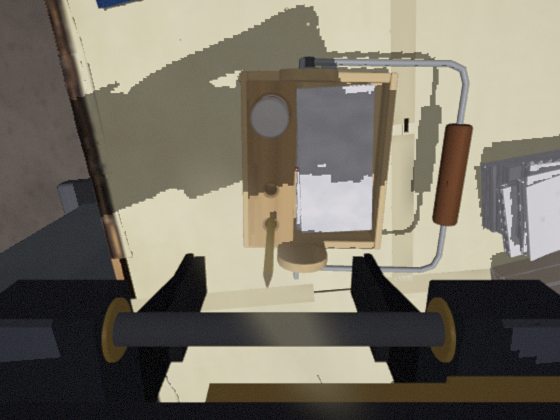

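View pics/s34.png

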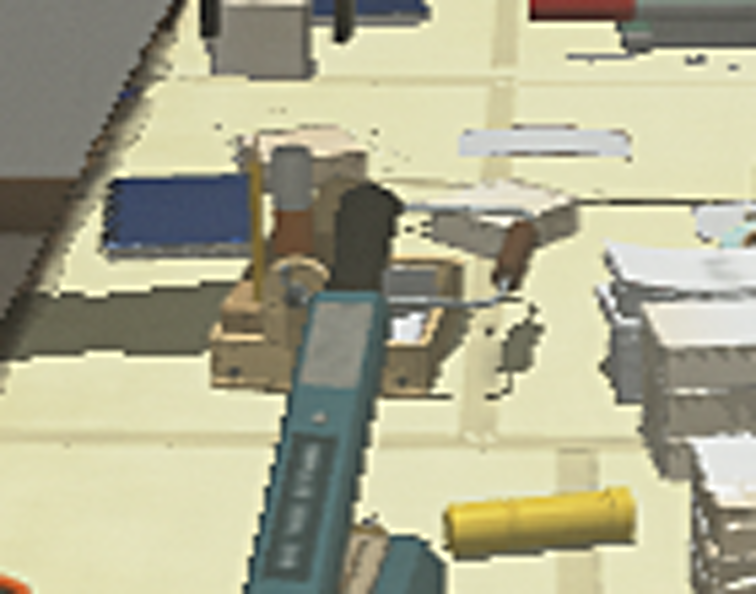

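```bash
python3 -c "
from fit import *
A=at_z(p,457,126,.064);B=at_z(p,447,224,.064);C=at_z(p,452,175,.066)
print('grip',A,B,np.linalg.norm(A-B),(A+B)/2,C,'yaw',np.degrees(np.arctan2((A-B)[1],(A-B)[0])))
cap=at_z(p,269.5,117,.111);print('cap if .111',cap)
q=proj(sd,cap+[0,.0135,0]);print('side pred cap far top',q,'obs',210+292/5.4,150+148/5.4)
q=proj(sd,cap+[0,.0135,-.005]);print(q)
u=tri([ray(p,269.5,117),ray(sd,210+290/5.4-.4,150+153/5.4-.4)]);print('tri',u)
for r in nets.look_for(p,'grip_mid')[:2]+nets.look_for(p,'caddy_pivot')[:2]+nets.look_for(p,'holder_mouth')[:2]: print(r['confidence'],r['at'][0]*560,r['at'][1]*420)
# piv ends
P1=at_z(p,308,63,.064);P2=at_z(p,296,271,.064);print('pivots',P1,P2,np.linalg.norm(P1-P2),(P1+P2)/2)
"
```

```text
grip [0.60819163 0.33434189 0.064     ] [0.60375096 0.2536092  0.064     ] 0.08085472625012091 [0.60597129 0.29397554 0.064     ] [0.60516814 0.29614752 0.066     ] yaw 86.8516413657988
cap if .111 [0.46561947 0.35818565 0.111     ]
side pred cap far top [263.77731479 175.29529566] obs 264.0740740740741 177.4074074074074
[263.81281891 176.71241115]
tri [0.46530767 0.35783884 0.10608765]
0.69 294.784 172.284
0.65 295.176 166.404
pivots [0.49650314 0.39089633 0.064     ] [0.47382386 0.22207465 0.064     ] 0.17033821382582623 [0.4851635  0.30648549 0.064     ]
```

```bash
python3 -c "
from fit import *
t=vision.capture('top')
for z in (.03,.06,.1,.13):
  print(z,'wrist edge',at_z(p,485,190,z),at_z(p,497,262,z),'top edge',at_z(t,245,187,z),at_z(t,262,185,z))
cv2.imwrite('pics/t35.png',cv2.resize(t['pixels'][90:270,180:320],None,fx=4,fy=3.3,interpolation=cv2.INTER_CUBIC))
cv2.imwrite('pics/s35.png',cv2.resize(sd['pixels'][150:280,270:420],None,fx=5,fy=4.5,interpolation=cv2.INTER_CUBIC))
"
```

```text
0.03 wrist edge [0.65130603 0.27127949 0.03      ] [0.66819092 0.1974506  0.03      ] top edge [0.65629829 0.26760497 0.03      ] [0.66324188 0.21576341 0.03      ]
0.06 wrist edge [0.63513488 0.28079346 0.06      ] [0.65049047 0.21365144 0.06      ] top edge [0.65261545 0.26567412 0.06      ] [0.65943185 0.21478213 0.06      ]
0.1 wrist edge [0.61357335 0.29347875 0.1       ] [0.62688986 0.23525255 0.1       ] top edge [0.647705   0.26309965 0.1       ] [0.65435182 0.21347375 0.1       ]
0.13 wrist edge [0.5974022  0.30299271 0.13      ] [0.6091894  0.25145339 0.13      ] top edge [0.64402216 0.26116879 0.13      ] [0.6505418  0.21249247 0.13      ]
```

View pics/t35.png

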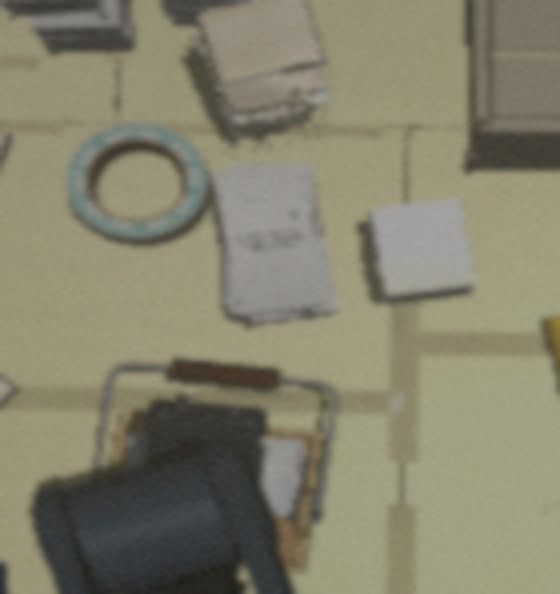

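View pics/s35.png

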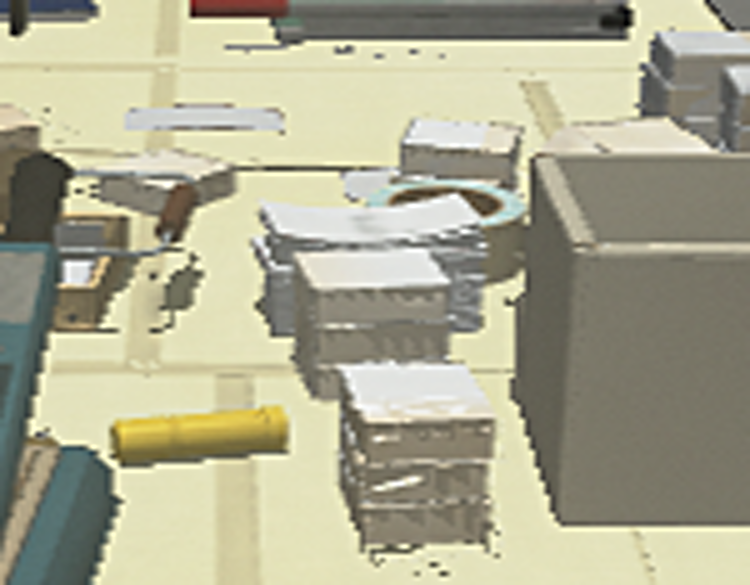

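```bash
python3 -c "
from fit import *
t=vision.capture('top')
for a,b in [((180+335/4,90+315/3.3),(270+285/5,150+242/4.5)),((180+225/4,90+315/3.3),(270+264/5,150+205/4.5)),((180+318/4,90+168/3.3),(270+482/5,150+230/4.5)),((180+222/4,90+168/3.3),(270+455/5,150+195/4.5))]:
    X=tri([ray(t,*a),ray(sd,*b)]);print(X,proj(t,X)-a,proj(sd,X)-b)
"
```

```text
[0.66572012 0.20933146 0.07036317] [ 0.00625692 -2.9609156 ] [-2.85582801  0.32072853]
[0.65958929 0.29142794 0.06844709] [-0.00989498 -1.25462315] [-1.15203735  0.13424947]
[0.79311418 0.22387883 0.0754795 ] [ 0.05230605 -1.03774306] [-0.99529198  0.16741883]
[0.78732398 0.2956212  0.07640334] [-0.0160642   0.43555818] [ 0.3991975 -0.0686351]
```

Emit:
play_rows:
  series:
    - {"tx": 0.05, "ty": 0.0015, "tz": 0, "turn": 0}
    - {"tx": 0.05, "ty": 0.0015, "tz": 0, "turn": 0}
    - {"tx": 0.05, "ty": 0.0015, "tz": 0, "turn": 0}
    - {"tx": 0.0255, "ty": 0.0015, "tz": 0, "turn": 0}
    - {"tx": 0, "ty": 0, "tz": -0.05, "turn": 0}
    - {"tx": 0, "ty": 0, "tz": -0.05, "turn": 0}
    - {"tx": 0, "ty": 0, "tz": -0.03, "turn": 0}
    - {"tx": 0, "ty": 0, "tz": 0, "turn": 0}
    - {"tx": 0, "ty": 0, "tz": 0, "turn": 0}
  gripper: 0.48

```text
time_s: 25.3
position: [0.6057, 0.2965, 0.1655]
tcp_rot: [[0.996, -0.095, -0.0], [-0.095, -0.996, -0.0], [-0.0, 0.0, -1.0]]
force: [0.2, 0.7, 0.4]
opening: 0.482
```

```bash
python3 -c "
from fit import *
print(T,s['opening'],s['force'])
cv2.imwrite('pics/w36.png',p['pixels'])
cv2.imwrite('pics/s36.png',cv2.resize(sd['pixels'][130:260,230:380],None,fx=5,fy=4.5,interpolation=cv2.INTER_CUBIC))
"
```

```text
[0.60677049 0.29680455 0.16749329] 0.48103856940538997 [-0.03507878  0.77455772 -0.08455922]
```

View pics/w36.png

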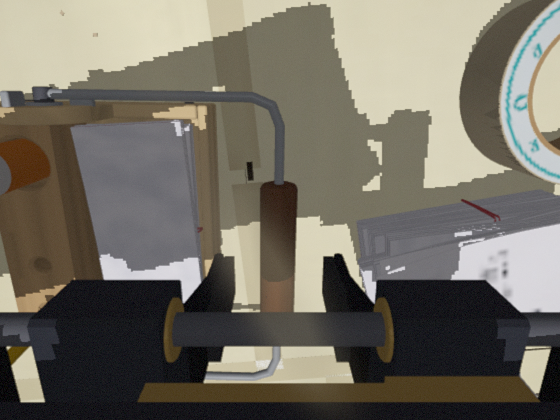

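View pics/s36.png

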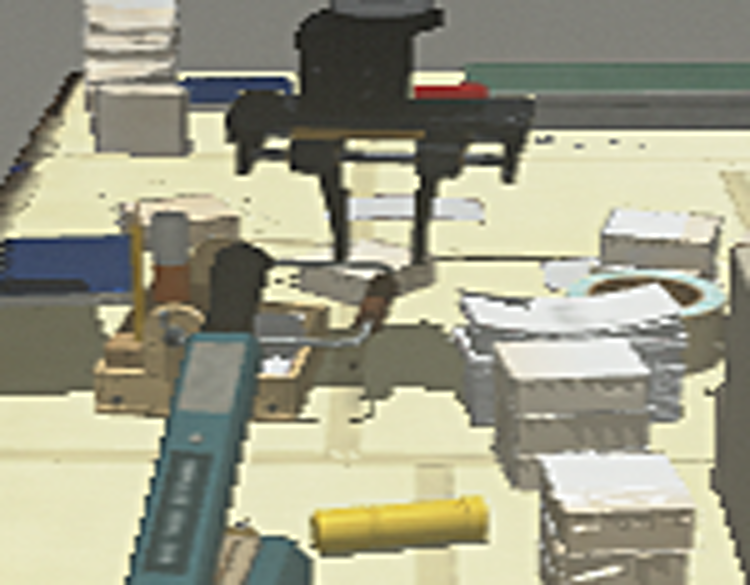

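```bash
python3 -c "
from fit import *
print(T, 'far end top edge',at_z(p,279,184,.066), 'axis',at_z(p,279,250,.066))"
```

```text
[0.6066296  0.29677242 0.16772925] far end top edge [0.61062028 0.33291973 0.066     ] axis [0.60707626 0.2951522  0.066     ]
```

Emit:
play_rows:
  series:
    - {"tx": 0, "ty": 0, "tz": -0.03, "turn": 0}
    - {"tx": 0, "ty": 0, "tz": -0.025, "turn": 0}
    - {"tx": 0, "ty": 0, "tz": -0.012, "turn": 0}
    - {"tx": 0, "ty": 0, "tz": 0, "turn": 0}

```text
time_s: 25.9
position: [0.605, 0.2962, 0.1113]
tcp_rot: [[0.996, -0.095, -0.002], [-0.095, -0.996, -0.0], [-0.001, 0.001, -1.0]]
force: [0.2, -0.0, -0.6]
opening: 0.479
```

Emit:
play_rows:
  series:
    - {"tx": 0, "ty": -0.002, "tz": 0, "turn": 0}
    - {"tx": 0, "ty": 0, "tz": 0, "turn": 0}
    - {"tx": 0, "ty": 0, "tz": 0, "turn": 0}
    - {"tx": 0, "ty": 0, "tz": 0, "turn": 0}
    - {"tx": 0, "ty": 0, "tz": 0, "turn": 0}
    - {"tx": 0, "ty": 0, "tz": 0, "turn": 0}
  gripper: 0

```text
time_s: 26.5
position: [0.6053, 0.2949, 0.112]
tcp_rot: [[0.995, -0.095, -0.0], [-0.095, -0.995, 0.0], [-0.0, -0.0, -1.0]]
force: [-1.7, 0.0, 0.3]
opening: 0.213
```

```bash
python3 -c "
from fit import *
print(T,s['opening'],s['force'])
cv2.imwrite('pics/w37.png',p['pixels'])"
python3 - <<'E'
import numpy as np
d=np.array([-0.9954,0.0958])
prev=None
for a in np.radians(np.arange(0,91,9)):
    h=.118*(1-np.cos(a));v=.118*np.sin(a);c=np.array([d[0]*h,d[1]*h,v])/.8
    if prev is not None: print((c-prev).round(4).tolist())
    prev=c
E
```

```text
[0.60535565 0.29488132 0.11185104] 0.21850493540817012 [ 0.20422136  1.22624489 -0.0527879 ]
[-0.0018, 0.0002, 0.0231]
[-0.0054, 0.0005, 0.0225]
[-0.0088, 0.0008, 0.0214]
[-0.012, 0.0012, 0.0197]
[-0.015, 0.0014, 0.0176]
[-0.0175, 0.0017, 0.015]
[-0.0196, 0.0019, 0.0121]
[-0.0213, 0.002, 0.0089]
[-0.0224, 0.0022, 0.0054]
[-0.023, 0.0022, 0.0018]
```

View pics/w37.png

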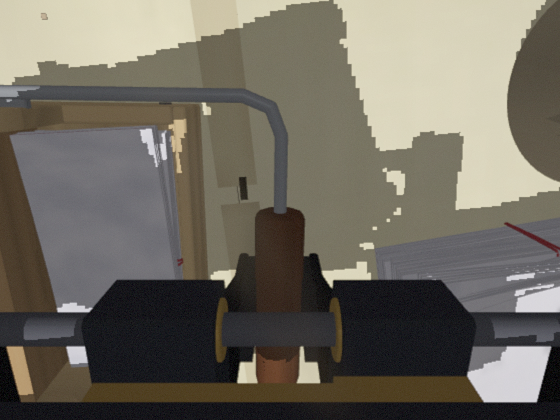

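Emit:
play_rows:
  series:
    - {"tx": -0.001, "ty": 0, "tz": 0.0115, "turn": 0}
    - {"tx": -0.001, "ty": 0, "tz": 0.0115, "turn": 0}
    - {"tx": -0.0025, "ty": 0.0003, "tz": 0.0113, "turn": 0}
    - {"tx": -0.0029, "ty": 0.0003, "tz": 0.0112, "turn": 0}
    - {"tx": -0.0042, "ty": 0.0004, "tz": 0.0108, "turn": 0}
    - {"tx": -0.0046, "ty": 0.0004, "tz": 0.0106, "turn": 0}
    - {"tx": -0.0058, "ty": 0.0006, "tz": 0.01, "turn": 0}
    - {"tx": -0.0062, "ty": 0.0006, "tz": 0.0097, "turn": 0}
    - {"tx": -0.0073, "ty": 0.0007, "tz": 0.009, "turn": 0}
    - {"tx": -0.0077, "ty": 0.0007, "tz": 0.0086, "turn": 0}

```text
time_s: 27.6
position: [0.5701, 0.2979, 0.1955]
tcp_rot: [[0.996, -0.095, -0.001], [-0.095, -0.996, -0.0], [-0.001, 0.0, -1.0]]
force: [-2.6, 1.8, -3.8]
opening: 0.215
```

```bash
python3 -c "
from fit import *
print(T,s['opening'],s['force'])
cv2.imwrite('pics/w38.png',p['pixels'])
cv2.imwrite('pics/s38.png',cv2.resize(sd['pixels'][130:260,230:380],None,fx=5,fy=4.5,interpolation=cv2.INTER_CUBIC))"
```

```text
[0.56978807 0.29802303 0.19604469] 0.2149066265271591 [-2.55797472  1.63019517 -2.95519916]
```

View pics/s38.png

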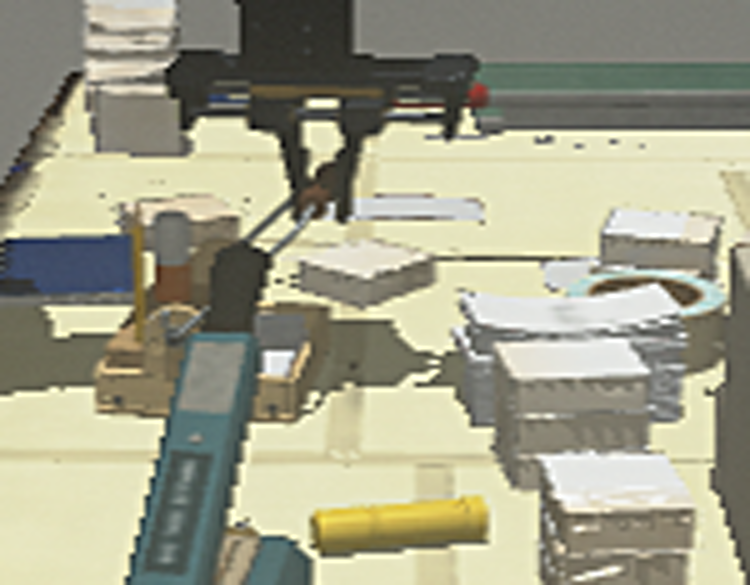

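Emit:
play_rows:
  series:
    - {"tx": -0.0095, "ty": 0.0008, "tz": 0.0065, "turn": 0}
    - {"tx": -0.009, "ty": 0.0009, "tz": 0.0067, "turn": 0}
    - {"tx": -0.0096, "ty": 0.0009, "tz": 0.0064, "turn": 0}
    - {"tx": -0.01, "ty": 0.001, "tz": 0.0057, "turn": 0}
    - {"tx": -0.0105, "ty": 0.001, "tz": 0.0048, "turn": 0}
    - {"tx": -0.0108, "ty": 0.001, "tz": 0.0041, "turn": 0}
    - {"tx": -0.0111, "ty": 0.001, "tz": 0.0031, "turn": 0}
    - {"tx": -0.0113, "ty": 0.001, "tz": 0.0023, "turn": 0}
    - {"tx": -0.0115, "ty": 0.001, "tz": 0.0012, "turn": 0}
    - {"tx": -0.005, "ty": 0, "tz": 0, "turn": 0}

```text
time_s: 28.7
position: [0.4918, 0.3056, 0.2288]
tcp_rot: [[0.996, -0.094, 0.002], [-0.094, -0.996, 0.002], [0.002, -0.002, -1.0]]
force: [2.2, 5.2, 4.0]
opening: 0.214
```

```bash
python3 -c "
from fit import *
print(T,s['opening'],s['force'])
cv2.imwrite('pics/w39.png',p['pixels'])
cv2.imwrite('pics/s39.png',cv2.resize(sd['pixels'][130:260,210:360],None,fx=5,fy=4.5,interpolation=cv2.INTER_CUBIC))"
```

```text
[0.49183449 0.30563622 0.2287002 ] 0.21723977577336734 [-0.23450997  5.2976527   4.28162496]
```

View pics/s39.png

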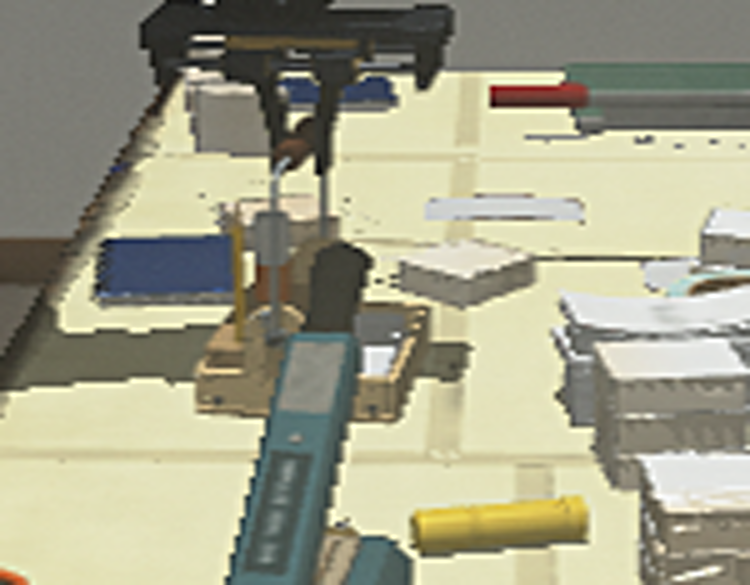

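View pics/w39.png

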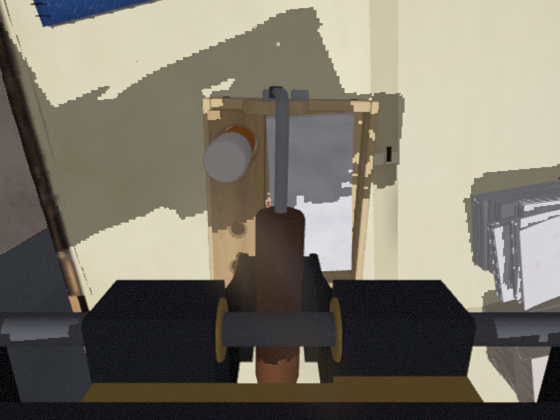

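Emit:
play_rows:
  series:
    - {"tx": -0.003, "ty": 0.002, "tz": 0.003, "turn": 0}
    - {"tx": 0, "ty": 0.001, "tz": 0.005, "turn": 0}
    - {"tx": 0, "ty": 0, "tz": 0.006, "turn": 0}
    - {"tx": 0, "ty": 0, "tz": 0.01, "turn": 0}
    - {"tx": 0, "ty": 0, "tz": 0.01, "turn": 0}
    - {"tx": 0, "ty": 0, "tz": 0.01, "turn": 0}
    - {"tx": 0, "ty": 0, "tz": 0.005, "turn": 0}
    - {"tx": 0, "ty": 0, "tz": 0, "turn": 0}

```text
time_s: 29.6
position: [0.4903, 0.3073, 0.2681]
tcp_rot: [[0.996, -0.094, 0.002], [-0.094, -0.996, 0.0], [0.002, -0.001, -1.0]]
force: [0.4, 0.1, -8.0]
opening: 0.216
```

```bash
python3 -c "
from fit import *
print(T,s['opening'],s['force'],s['moment'])
cv2.imwrite('pics/w40.png',p['pixels'])
cv2.imwrite('pics/s40.png',cv2.resize(sd['pixels'][110:260,210:360],None,fx=5,fy=4,interpolation=cv2.INTER_CUBIC))"
```

```text
[0.48975769 0.30713939 0.26711531] 0.21789978286091652 [-0.31764991 -0.56811591 -6.94284695] [-0.04560378  0.1201579  -0.02022406]
```

View pics/s40.png

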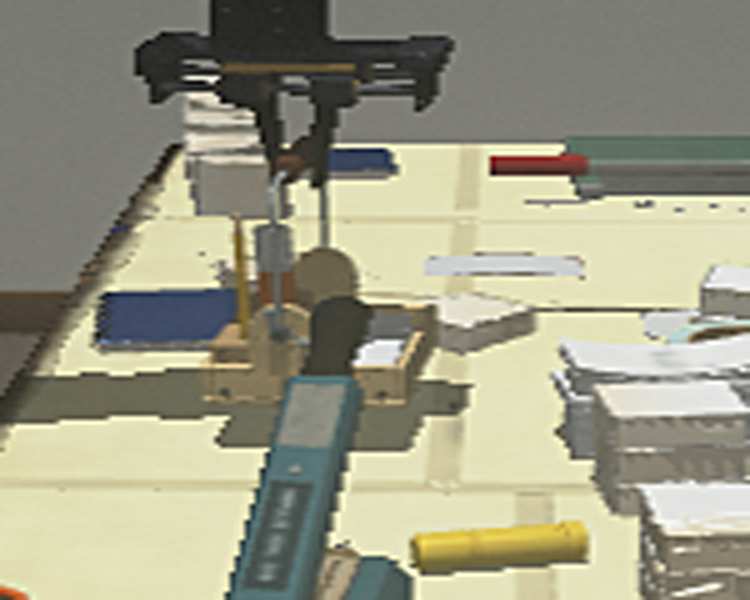

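View pics/w40.png

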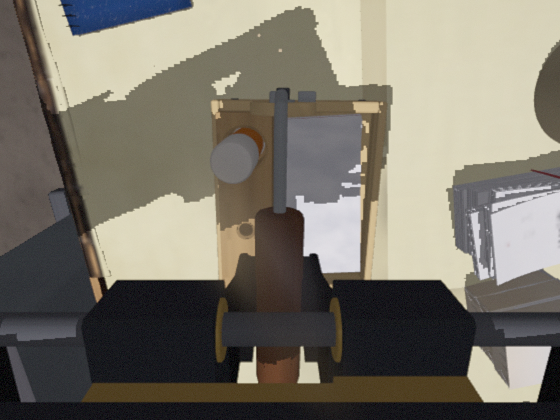

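Emit:
play_rows:
  series:
    - {"tx": 0, "ty": 0, "tz": 0.01, "turn": 0}
    - {"tx": 0, "ty": 0, "tz": 0.015, "turn": 0}
    - {"tx": 0, "ty": 0, "tz": 0.015, "turn": 0}
    - {"tx": 0, "ty": 0, "tz": 0.015, "turn": 0}
    - {"tx": 0, "ty": 0, "tz": 0.015, "turn": 0}
    - {"tx": 0, "ty": 0, "tz": 0.015, "turn": 0}
    - {"tx": 0, "ty": 0, "tz": 0.015, "turn": 0}
    - {"tx": 0, "ty": 0, "tz": 0.015, "turn": 0}
    - {"tx": 0, "ty": 0, "tz": 0.01, "turn": 0}
    - {"tx": 0, "ty": 0, "tz": 0.005, "turn": 0}

```text
time_s: 30.7
position: [0.4902, 0.3073, 0.3722]
tcp_rot: [[0.996, -0.095, 0.002], [-0.095, -0.996, 0.001], [0.001, -0.001, -1.0]]
force: [-0.1, 0.1, -7.6]
opening: 0.215
```

Emit:
play_rows:
  series:
    - {"tx": 0, "ty": 0, "tz": 0, "turn": 0}
    - {"tx": 0, "ty": 0, "tz": 0, "turn": 0}
    - {"tx": 0, "ty": 0, "tz": 0, "turn": 0}
    - {"tx": 0, "ty": 0, "tz": 0, "turn": 0}
    - {"tx": 0, "ty": 0, "tz": 0, "turn": 0}
    - {"tx": 0, "ty": 0, "tz": 0, "turn": 0}
    - {"tx": 0, "ty": 0, "tz": 0, "turn": 0}
    - {"tx": 0, "ty": 0, "tz": 0, "turn": 0}
    - {"tx": 0, "ty": 0, "tz": 0, "turn": 0}
    - {"tx": 0, "ty": 0, "tz": 0, "turn": 0}

```text
time_s: 31.7
position: [0.4899, 0.3072, 0.3711]
tcp_rot: [[0.996, -0.095, 0.0], [-0.095, -0.996, 0.0], [0.0, -0.0, -1.0]]
force: [0.8, 0.2, -7.8]
opening: 0.216
```

```bash
python3 -c "
from fit import *
print(T,s['opening'],s['force'],s['moment'])
cv2.imwrite('pics/w41.png',p['pixels'])
cv2.imwrite('pics/s41.png',cv2.resize(sd['pixels'][60:260,190:360],None,fx=4.4,fy=3,interpolation=cv2.INTER_CUBIC))
cv2.imwrite('pics/s41f.png',cv2.resize(sd['pixels'][130:230,210:330],None,fx=6,fy=6,interpolation=cv2.INTER_CUBIC))"
```

```text
[0.48989461 0.30722476 0.37108732] 0.21245299999065337 [-0.38781807 -0.30381032 -7.498226  ] [-0.02076931  0.01952569  0.04765222]
```

View pics/s41f.png

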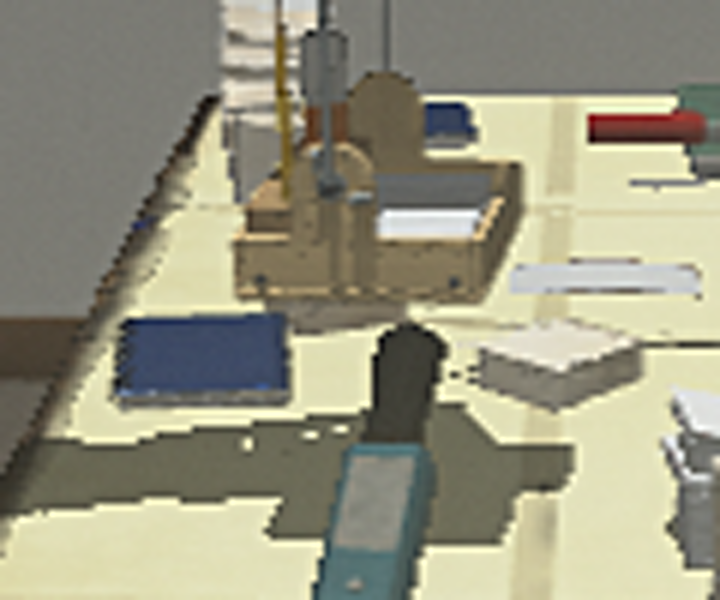

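View pics/w41.png

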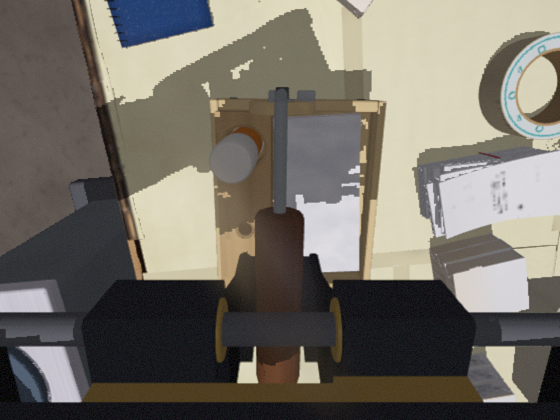

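```bash
python3 -c "
from rig import bot
s=bot.read_state();print(s['position'],s['force'],s['qvel'])
print(bot.hand_in())"
```

```text
[0.48989461 0.30722476 0.37108732] [-0.38781807 -0.30381032 -7.498226  ] [ 0.0322349   0.07419317  0.05137127 -0.0596608   0.00109453  0.10273713]
the job is handed in; nothing more can be done
None
```

I finished the task and handed it in at about 32 s. The glue stick stands cap up in the wide bore, and the arm is holding the caddy by its grip.

**How it went:** The tool always points down. I therefore gripped the stick near its cap, lifted it and loosened the grip slightly so that it swung upright. After that it went wrong twice:
- I let it go on the table and it began to topple, and I caught it.
- My next lift slipped off it, because the pads held it only by their edge, but it stayed standing.

I then re-gripped it centrally, lowered it into the bore and released it. Next I swung the handle up in an arc and lifted the caddy.

**Last checks:**
- **Height:** the underside is about 0.14 m above the table, worked out from the tool height.
- **Load:** about 7.5 N on the tool, with the opening at about 19 mm on the 20 mm grip.
- **Level and still:** in the side view the front edge slopes about 2°, including perspective, and the arm's joint speeds were near zero. The caddy looks unchanged from the earlier lift picture.
- **Handle:** I estimate it is within a few degrees of straight up. I had no direct reading of the joint.
- **Stick and blanks:** in the last picture both are in place and nothing touches the stick.

**Disagreements:**
- **Bore position:** the top and wrist cameras differed by about 4 mm in y. I followed the wrist camera, and the stick went in without noticeable force.
- **Stick depth:** one two-camera estimate put the cap top about 5 mm low at 106 mm, where 111 mm is fully down. That direction does not suggest it is standing proud.

I did not measure the bystanders again. No move came near them and they look unmoved where they show in the pictures.

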